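# Start the drying of a batch of plaster casts

## Task

Put the demoulded batch to dry, following the step binder: first turn its orange-tabbed leaf all the way over the rings to the left, so that the binder lies open at the orange drying sheets; then lay every cast that is on the bench in the drying box, flat and side by side with the ornament up; press the lid down until the catch holds it fully shut; only then swing the red vacuum valve handle fully open, to its stop. Last, turn the green-tabbed leaf fully over to the left as well, so that the binder shows the next job, and leave the mould and the brush where they are.

Things in the scene. Friction and masses are not known exactly. Their poses are not given: they have to be found in the camera images.
- binder: Dark ring binder lying open, fixed. Origin: middle of the spine, at bench height; x along the spine (away from the robot), y to the left page. Both leaves turn about the ring axis, along x, 26 mm above the origin (rings of 19 mm radius). Covers 168 mm long, 3 mm thick, reach 153 mm each side; page blocks 14 to 112 mm each side, 21.5 mm high. Sheets: blue casting, orange drying, green next job.
- leaf_dry (a joint): Turn of the upper leaf (orange tab), rad: 0 = flat on the right (-y) of the binder, pi/2 upright, pi = flat on the left (+y). Swings freely about the ring axis and falls to the side it leans to. Stiff board 148 mm along the spine, 3 mm thick, outer edge 115 mm from the axis. Shows its blue face at 0, its orange face at pi.
- leaf_dry_tab (a point): Middle of the upper leaf's orange pull tab: a stiff tongue 30 mm wide along the spine, 4 mm thick, 29 mm beyond the leaf's edge in its plane. 132 mm from the ring axis, at x = 48 mm of the binder; 28 mm above the bench at 0, 24 mm at pi. Free above and below: pinch it from above across its 30 mm width (it pivots between the fingers as the leaf swings) or lift it from below.
- leaf_next (a joint): Turn of the lower leaf (green tab), rad: meaning, size and behaviour as leaf_dry. It lies under that leaf until that one is turned. Shows its orange face at 0, its green face at pi.
- leaf_next_tab (a point): Middle of the lower leaf's green pull tab: same size, 132 mm from the ring axis, at x = -12 mm of the binder; 24 mm above the bench at 0, 28 mm at pi.
- dryer: Drying box, fixed: aluminium tray 272 x 128 mm, 52 mm high, 4 mm walls and floor (inside 264 x 120). Origin: centre of its underside; x along its length (away from the robot), y towards the side with the catch. Gauge: 16 mm out of the -x end. Catch housing: 40 mm out of the middle of the +y side, 60 mm long, 50 mm high. Lid hinge: along x at y = -66 mm, z = 53 mm. Valve beside the -y wall.
- lid (a joint): Angle of the clear lid, rad: 0 = fully shut, grows as it opens; starts open at 1.75 to 1.9 (stop 1.95) and stays there. Panel 272 x 150 mm, 6.5 mm thick, grey frame, 0.3 kg. Pushed past upright towards the catch it sinks by itself but rests ajar at about 0.1 on the sprung catch; about 10 N down on its free edge snaps it past the catch, which then holds it at 0.
- lid_edge (a point): Point on the outer (upper) face of the lid, 140 mm from the hinge (10 mm from the free edge), at the middle of its length, just above the catch; press here.
- valve (a joint): Turn of the red valve handle, rad: 0 = closed (points to -x of the dryer, square to the pipe), grows anticlockwise from above, pi/2 = fully open at its stop (points to -y, along the pipe). Starts at 0 to 0.12, stays where left, takes about 0.17 N m.
- valve_grip (a point): Point on the red handle, 70 mm from its upright axis, at mid-height (62 mm above the bench). Level bar 15 mm wide, 13 mm high, red from 28 to 90 mm from the axis. The axis stands at x = -40, y = -129 mm of the dryer; the valve body below it reaches 16 mm to either side in x and 40 mm above the bench.
- cast1: Hard white plaster cast, a cross-shaped ornament tile: two crossed bars 54 x 34 mm, 14 mm thick, 50 g; relief ornament (up to 2 mm) on the upper face. Origin: centre of its underside; x and y along the arms, z up out of the ornament. Lies flat on the bench; absent (None) in some starts.
- cast2: Hard white plaster cast, a cross-shaped ornament tile: two crossed bars 54 x 34 mm, 14 mm thick, 50 g; relief ornament (up to 2 mm) on the upper face. Origin: centre of its underside; x and y along the arms, z up out of the ornament. Lies flat on the bench; absent (None) in some starts.
- cast3: Hard white plaster cast, a cross-shaped ornament tile: two crossed bars 54 x 34 mm, 14 mm thick, 50 g; relief ornament (up to 2 mm) on the upper face. Origin: centre of its underside; x and y along the arms, z up out of the ornament. Lies flat on the bench; absent (None) in some starts.
- cast4: Hard white plaster cast, a cross-shaped ornament tile: two crossed bars 54 x 34 mm, 14 mm thick, 50 g; relief ornament (up to 2 mm) on the upper face. Origin: centre of its underside; x and y along the arms, z up out of the ornament. Lies flat on the bench; absent (None) in some starts.
- mould: Bystander: blue silicone mould slab 110 x 176 x 24 mm, lying beyond the casts. Origin: centre of its underside.
- brush: Bystander: flat brush lying beyond the drying box. Origin: its middle, at bench height.
Not all that is in view belongs to the job. Leave any pink or yellow look-alike of the cast4 alone.

How it is judged:
By the outcome, as a careful person would: the job done as asked, in the order asked, and still so for the second after the job is handed in, with the robot touching nothing.
Of cast1, cast2, cast3, cast4 only 2 to 4 are there at a start; the rules pass over those that are not, and their reading is None.
At some moment in a run one of cast1, cast2, cast3, cast4 may be knocked a few centimetres aside while the robot is not near it.
Once in a run the grip may slacken for a moment while it holds something.
It also fails if it takes over 210 s, if anything falls off the work surface, if the arm or the gripper's body presses on something with over 40 N, if the wrist force passes 120 N, or if a joint passes its speed limit or range.

## Robot

A 6-joint arm with a two-finger parallel gripper is mounted at the origin on the work surface. World frame = base frame: x ahead of the robot, y to its left, z up, the work surface at z = 0. Lengths are in m, angles in rad, forces in N, time in s.
With the tool pointing down it reaches from about 0.3 to 0.775 m from the base axis. Payload 14.6 kg.
Tool frame: the origin (TCP) lies on the front face of the gripper's body, between the roots of the fingers; the fingertips stand 97 mm ahead of it and the grasp point (between the pads) lies 78 mm ahead of it; z points along the fingers, x is the direction in which the jaws open and shut, and the axes are right-handed (so a half turn about z gives the same grasp; the last joint's range is limited). The gripper opens to 94 mm and grips with 3 to 60 N. Pads are 16 mm wide; open, the fingers measure 119 mm over their backs; the gripper's body (75 mm by 177 mm) begins 78 mm behind the grasp point.
Start: joints at [-1.298, 0.3, 1.521, -0, 1.321, -0.067], TCP at [0.183, -0.519, 0.303] pointing down, gripper open.
Joint ranges: [-3.03, 3.03], [-0.79, 2.21], [0.23, 2.52], [-1.04, 4.18], [0, 3.07], [-2.55, 2.55]. Speed limits (rad/s): [2.22, 2.22, 2.57, 3.14, 3.14, 3.14].

## Interface

Orientations are given as [roll, pitch, yaw] about the fixed x, y, z axes, in that order (R = Rz(yaw) Ry(pitch) Rx(roll)).
In Python, from station import sensors, camera, ctrl gives the robot as it stands.
- The arm moves only by the tool move_arm, never from a script. Its argument "rows" is text: rows parted by semicolons, each of 6 numbers parted by spaces: the shift along the tool's x, y, z in mm, then the turn, a rotation vector about the tool's x, y, z in rad. In form: x y z wx wy wz; .... A call has 1 to 20 rows; each row shifts and turns the pose as measured when the row begins, along the tool's axes as they then stand; what a row does not reach is not made up. A row lasts 1/8 s, in which the tool goes at most 62.5 mm and 10.7 degrees, less where a joint would pass 70% of its speed; a pose out of reach is approached as far as the arm can. A call with a gripper value outside its range is refused whole. "grip" is the opening, from -1 (shut) to 1 (fully open), set as the call begins (left out, the last holds). The fingers move at their own pace and stop on an object; "newtons" is the grip in N (left out, the last holds). Time passes only in rows, so rows that do not move let the fingers close. It gives the time, the measured TCP pose, the force and the opening at its end, in the units of the state.
- sensors.get_obs(): the state, without advancing time (a new reading comes with each control period).
- camera(name): name is "side" or "top" or "wrist"; returns a dict with "color" (400x640x3 uint8, blue, green, red), "z_map" (400x640 float32, m along the optical axis (not along the pixel's ray), 0 where there is no reading), "mtx" (3x3 intrinsics, pixels), "position" and "attitude" of the camera in the world; the wrist camera has in their place "hand_eye" (4x4, takes a point from camera to tool coordinates, whose origin is the TCP and whose axes are the tool frame's). Camera axes: x right, y down, z forward; pixel columns grow to the right and rows downward; lengths in m; the calibration is good to about 2 mm. A picture is of the moment at which its call begins: read the wrist's pose just before it.
- ctrl.hand_in(): hands the job in, once; it reports no verdict.
The state is a dict: "time_s": time; "qpos": joint angles; "joint_vel": joint speeds; "tau": joint torques, N m; "ee_pos": TCP position; "eef_rot": TCP orientation; "force": force on the tool from outside, world axes, zero at the start; "moment": the same for the moment, N m; "grip_width": finger opening in m.
Only numpy, scipy, OpenCV 4.12 (cv2) and the standard library are available. Lean on these libraries where they do the work, as an engineer would, in place of code of your own. Each camera call takes 0.05 s, during which the arm holds its last target.

## Working session

There is one attempt and no reset: what is moved stays moved. The work goes in short steps, Python scripts to look and compute and a tool call to move; the robot and the scene stay as the last step left them, time stands still between calls to the robot, and variables do not carry over. Pictures are saved under pics/ and viewed, and the job is handed in when it is done.

Besides the shell and the picture viewer there is one more tool, called after "Request:" by a JSON object that holds its "fn" and its "kwargs". move_arm: Moves the arm, as the interface text tells. Its arguments: {"type":"object","properties":{"rows":{"type":"string"},"grip":{"type":"number"},"newtons":{"type":"number"}},"required":["rows"]}

```bash
mkdir -p pics; ls
python3 - <<'E'
from station import sensors, camera
import cv2
print(sensors.get_obs())
for n in ("side","top","wrist"):
    c=camera(n); cv2.imwrite(f"pics/{n}0.png",c["color"])
    print(n,c["mtx"],c.get("position"),c.get("attitude"),c.get("hand_eye"))
E
```

```text
pics
{'time_s': 0.0, 'qpos': array([-1.29759072e+00,  3.00474515e-01,  1.52157992e+00, -2.67406710e-05,
        1.32069170e+00, -6.66465721e-02]), 'joint_vel': array([-0.00047264,  0.00041868,  0.00084995, -0.00241697, -0.00077296,
        0.00134011]), 'tau': array([ 2.55375220e-03, -5.31804514e+01, -3.52740777e+01,  7.09030917e-02,
        2.43934459e-02, -1.06055393e-04]), 'ee_pos': array([ 0.18326982, -0.51840947,  0.30208488]), 'eef_rot': array([-3.14154168e+00,  1.15264654e-03, -1.23093749e+00]), 'force': array([0.21321702, 1.44771719, 0.19838931]), 'moment': array([ 0.05091201,  0.05722523, -0.0315218 ]), 'grip_width': 0.09370122008783026}
side [[514.88485799   0.         322.80493522]
 [  0.         514.88485799 204.2335682 ]
 [  0.           0.           1.        ]] [0.2855802  0.60167906 0.89429845] [-2.4446416  -0.00687068 -2.74386081] None
top [[422.00732983   0.         331.03563657]
 [  0.         422.00732983 199.85728376]
 [  0.           0.           1.        ]] [ 0.40660271 -0.03604647  1.13339024] [-3.01371864 -0.01259801 -1.56821758] None
wrist [[303.84276076   0.         318.7694209 ]
 [  0.         303.84276076 197.59109862]
 [  0.           0.           1.        ]] None None [[ 9.99998974e-01  4.22290551e-04  1.36897130e-03  9.15590284e-04]
 [-7.60396910e-04  9.66312783e-01  2.57369437e-01 -7.34194585e-02]
 [-1.21416979e-03 -2.57370214e-01  9.66312113e-01 -8.22161421e-02]
 [ 0.00000000e+00  0.00000000e+00  0.00000000e+00  1.00000000e+00]]
```

View pics/top0.png

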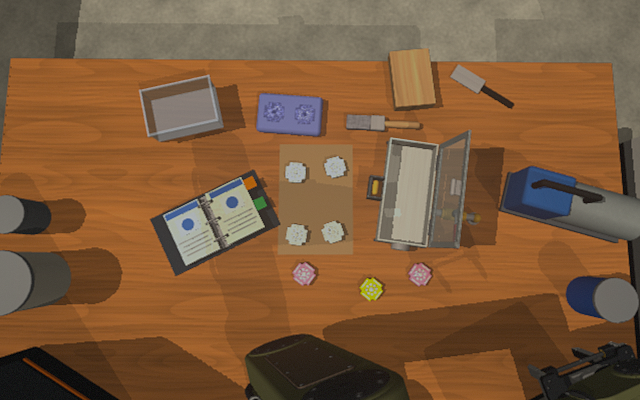

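View pics/side0.png

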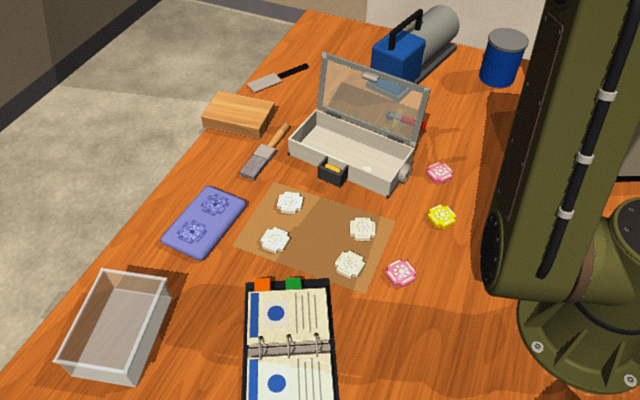

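View pics/wrist0.png

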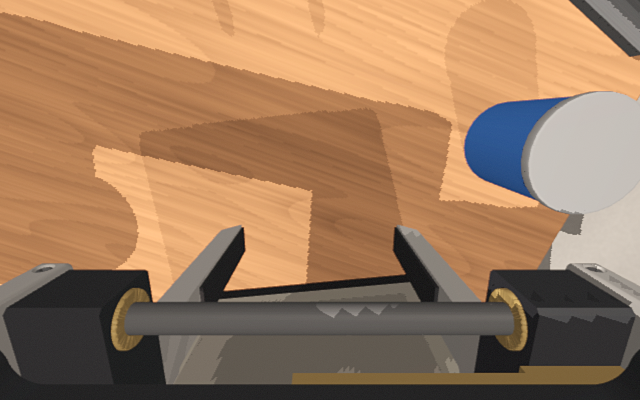

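```bash
cat > h.py <<'E'
import numpy as np, cv2
from scipy.spatial.transform import Rotation as R
from station import sensors, camera
def shot(n,save=None):
    o=sensors.get_obs(); c=camera(n)
    if n=="wrist":
        T=np.eye(4);T[:3,:3]=R.from_euler("xyz",o["eef_rot"]).as_matrix();T[:3,3]=o["ee_pos"]
        T=T@c["hand_eye"]
    else:
        T=np.eye(4);T[:3,:3]=R.from_euler("xyz",c["attitude"]).as_matrix();T[:3,3]=c["position"]
    c["T"]=T
    if save: cv2.imwrite(save,c["color"])
    v,u=np.mgrid[0:400,0:640]
    d=np.stack([(u-c["mtx"][0,2])/c["mtx"][0,0],(v-c["mtx"][1,2])/c["mtx"][1,1],np.ones_like(u)],-1)
    c["dir"]=d@T[:3,:3].T
    c["P"]=c["dir"]*c["z_map"][...,None]+T[:3,3]
    c["hsv"]=cv2.cvtColor(c["color"],cv2.COLOR_BGR2HSV)
    return c
def ray(c,uv,z):
    d=np.array([(uv[0]-c["mtx"][0,2])/c["mtx"][0,0],(uv[1]-c["mtx"][1,2])/c["mtx"][1,1],1])
    d=c["T"][:3,:3]@d; o=c["T"][:3,3]; return o+d*(z-o[2])/d[2]
def blobs(m,amin=20):
    n,l,s,ce=cv2.connectedComponentsWithStats(m.astype(np.uint8))
    return [(s[i],ce[i],l==i) for i in range(1,n) if s[i][4]>=amin]
E
python3 - <<'E'
from h import *
np.set_printoptions(precision=4,suppress=True)
for n in ("top","side"):
    c=shot(n); H,S,V=[c["hsv"][...,i].astype(int) for i in range(3)]
    Z=c["P"][...,2]
    print(n,"bench z",np.median(Z[c["z_map"]>0]))
    m=(S<60)&(V>110)&(Z>0.008)&(Z<0.022)&(c["P"][...,0]>0.25)&(c["P"][...,0]<.65)&(c["P"][...,1]<.15)&(c["P"][...,1]>-.15)
    for s,ce,l in blobs(m,60):
        (cu,cv),(w,h),a=cv2.minAreaRect(np.argwhere(l)[:,::-1].astype(np.float32))
        print(" cast",s,ce,ray(c,ce,.015)[:2],np.median(Z[l]),w,h,a)
    for nm,lo,hi,z in (("orange",5,17,.03),("green",55,85,.026),("red",-1,4,.068)):
        m=(H>lo)&(H<hi)&(S>(215 if nm!="green" else 120))&(V>70)&(Z>.015)&(c["P"][...,0]>0.25)
        for s,ce,l in blobs(m,15):
            print(nm,s,ce,ray(c,ce,z)[:2],np.median(c["P"][l],0))
c=shot("top");cv2.imwrite("pics/topc.png",cv2.resize(c["color"][110:290,140:500],None,fx=2.2,fy=2.2,interpolation=cv2.INTER_CUBIC))
E
```

```text
top bench z 0.0018882838611630204
 cast [286 163  20  20 326] [295.5031 172.2853] [0.6249 0.0461] 0.0162253393895323 19.0 19.0 90.0
 cast [325 163  21  15 231] [335.0693 169.4935] [ 0.6331 -0.0604] 0.015808894043622512 13.728673934936523 20.017786026000977 85.60128784179688
 cast [322 221  22  22 349] [332.7536 231.4155] [ 0.4662 -0.0545] 0.01565091821755038 20.23857307434082 19.606117248535156 71.56504821777344
 cast [286 224  22  21 347] [296.3314 234.1124] [0.4588 0.0417] 0.016085372653068974 19.892276763916016 20.056676864624023 9.462322235107422
 cast [296 268  14  14 105] [303.0571 274.2476] [0.3543 0.0228] 0.01595363518358095 11.648704528808594 11.926054000854492 33.6900634765625
orange [243 177  14  13 103] [249.5146 182.6602] [0.5935 0.1661] [0.5925 0.165  0.0314]
green [253 197  14  13 114] [259.5789 202.9298] [0.5401 0.1388] [0.5396 0.1381 0.0276]
side bench z 0.0008444619154911459
 cast [281 192  22  21 317] [291.8297 202.4795] [ 0.6307 -0.0568] 0.014221594448677544 20.093624114990234 19.72152328491211 7.125016689300537
 cast [350 218  25  22 447] [362.0984 228.0984] [ 0.4617 -0.0508] 0.014245889156900171 21.0 24.0 90.0
 cast [261 227  29  26 482] [274.5228 239.2884] [0.6213 0.0494] 0.014014176830892455 24.59674644470215 23.702320098876953 26.56505012512207
 cast [335 251  30  26 525] [349.4  263.64] [0.4544 0.0446] 0.014160204831119017 26.418973922729492 23.893630981445312 29.05460548400879
 cast [398 264  12  16  98] [402.8673 271.7653] [0.3486 0.0207] 0.014914146476712242 11.31370735168457 13.435027122497559 45.0
orange [254 277  16  14 196] [261.6224 284.148 ] [0.5911 0.1648] [0.5912 0.1649 0.0296]
green [285 278  16  11 165] [292.7576 283.1939] [0.5378 0.1372] [0.5375 0.137  0.0258]
red [421 123   4   6  17] [422.7059 125.6471] [ 0.4228 -0.3597] [ 0.423  -0.3592  0.0668]
```

View pics/topc.png

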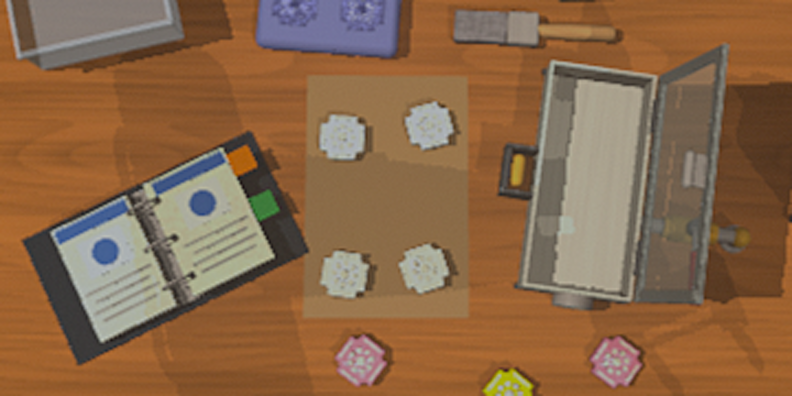

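```bash
cat >> h.py <<'E'
def plan(wps,step=55,start=None):
    """wps: list of (x,y,z,yaw) of TCP, tool down; prints rows in tool axes"""
    o=sensors.get_obs(); p=np.array(o["ee_pos"]); r=R.from_euler("xyz",o["eef_rot"]); out=[]
    print("t",round(o["time_s"],2),"pos",p.round(4),"rpy",np.array(o["eef_rot"]).round(3),"F",np.array(o["force"]).round(1),"g",round(o["grip_width"],4))
    for w in wps:
        q=np.array(w[:3]); rt=R.from_euler("xyz",[np.pi,0,w[3]])
        st=w[4] if len(w)>4 else step
        rv=(r.inv()*rt).as_rotvec()
        n=max(1,int(np.ceil(max(np.linalg.norm(q-p)*1000/st,np.linalg.norm(rv)/.17))))
        for i in range(n):
            d=r.inv().apply((q-p)/n)*1000   # tool shift at present attitude
            k=(r.inv()*rt).as_rotvec()/(n-i)
            out.append(" ".join(f"{round(x):d}" for x in d)+" "+" ".join(f"{x:.3f}".rstrip("0").rstrip(".") if abs(x)>=.002 else "0" for x in k))
            r=r*R.from_rotvec(k)
            p=p+(q-p)/n if False else p
        p=q; r=rt; out.append("|")
    print("; ".join(out))
E
sed -i 's/            p=p+(q-p)\/n if False else p\n//' h.py
python3 - <<'E'
from h import *
plan([(.3,-.3,.36,-.6),(.42,0.02,.34,0.1)])
E
```

```text
t 0.3 pos [ 0.1833 -0.5185  0.3025] rpy [-3.142  0.    -1.231] F [ 0.1  0.2 -0. ] g 0.0941
-33 -37 -11 0 0 -0.126; -29 -40 -11 0 0 -0.126; -23 -44 -11 0 0 -0.126; -18 -46 -12 0 0 -0.126; -12 -48 -12 0 0 -0.126; |; -12 -47 3 0 0 -0.1; -7 -48 3 0 0 -0.1; -2 -49 3 0 0 -0.1; 3 -49 3 0 0 -0.1; 8 -48 3 0 0 -0.1; 12 -47 3 0 0 -0.1; 17 -46 3 0 0 -0.1; |
```

Request:
{"fn": "move_arm", "kwargs": {"rows": "-33 -37 -11 0 0 -0.126; -29 -40 -11 0 0 -0.126; -23 -44 -11 0 0 -0.126; -18 -46 -12 0 0 -0.126; -12 -48 -12 0 0 -0.126; -12 -47 3 0 0 -0.1; -7 -48 3 0 0 -0.1; -2 -49 3 0 0 -0.1; 3 -49 3 0 0 -0.1; 8 -48 3 0 0 -0.1; 12 -47 3 0 0 -0.1; 17 -46 3 0 0 -0.1; 0 0 0 0 0 0"}}

```text
time_s: 1.92
ee_pos: [0.4128, 0.0416, 0.3405]
eef_rot: [-3.142, -0.004, 0.142]
force: [0.0, 0.0, 0.1]
grip_width: 0.094
```

Run:
```python
from h import *
c=shot("wrist","pics/w1.png"); np.save("pics/w1P.npy",c["P"])
t=shot("top"); 
for n,c in (("wrist",c),("top",t)):
    P=c["P"];Z=P[...,2];m=(Z>.040)&(Z<.062)&(P[...,1]<-.08)&(P[...,1]>-.4)&(P[...,0]>.35)&(P[...,0]<.75)
    cv2.imwrite(f"pics/rim_{n}.png",np.where(m[...,None],c["color"],c["color"]//4))
```

```text
(no output)
```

View pics/w1.png

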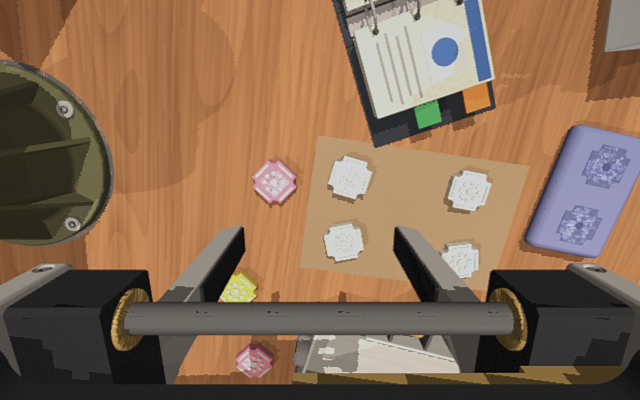

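View pics/rim_top.png

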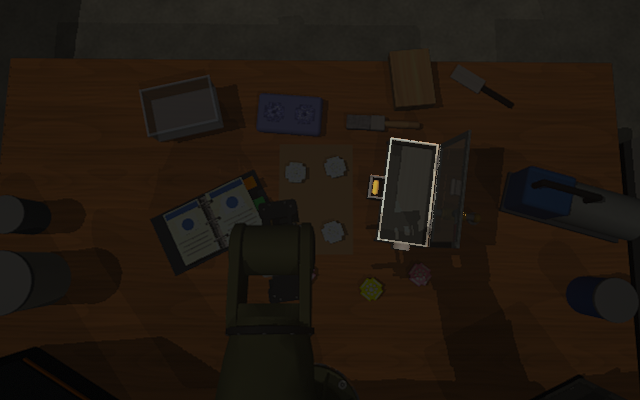

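View pics/rim_wrist.png

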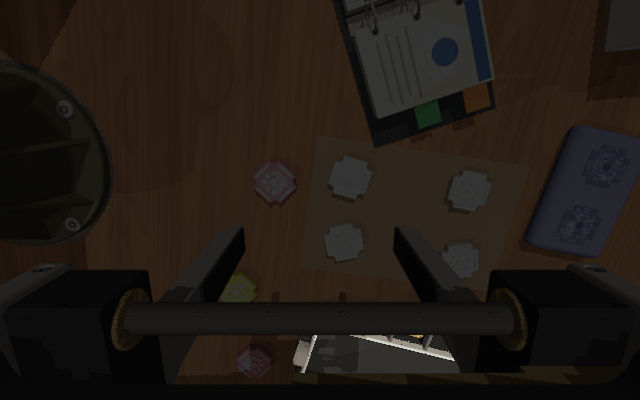

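```bash
cat > m1.py <<'E'
from h import *
np.set_printoptions(precision=4,suppress=True)
w=shot("wrist");t=shot("top");s=shot("side")
for n,c in (("top",t),("wrist",w),("side",s)):
    for uv in {"top":[(391,138),(439,143),(429,246),(378,240)]}.get(n,[]):print(ray(c,uv,.052)[:2])
    P=c["P"];Z=P[...,2];H,S,V=[c["hsv"][...,i].astype(int) for i in range(3)]
    m=(S<60)&(V>90)&(Z>0.009)&(Z<0.024)&(P[...,0]>0.38)&(P[...,0]<.75)&(P[...,1]<.12)&(P[...,1]>-.13)
    m=cv2.morphologyEx(m.astype(np.uint8),cv2.MORPH_CLOSE,np.ones((3,3)))
    for st,ce,l in blobs(m,150):
        uv=np.argwhere(l)[:,::-1].astype(float)
        W=np.array([ray(c,q,.015)[:2] for q in uv])
        (cx,cy),(a,b),an=cv2.minAreaRect((W*1000).astype(np.float32))
        # 4-fold phase of radial extent
        d=W-W.mean(0);ph=np.angle(np.sum((np.hypot(*d.T)**6)*np.exp(4j*np.arctan2(d[:,1],d[:,0]))))/4
        print(n,"cast",st[:5],"rect",np.round([cx,cy,a,b,an],1),"mean",W.mean(0),"fourfold deg",np.degrees(ph))
    for nm,lo,hi,z in (("orange",5,17,.03),("green",55,85,.026),("dark",-1,181,.003)):
        m=(H>lo)&(H<hi)&(S>(200 if nm!="green" else 120))&(V>70)&(Z>.015)&(P[...,0]>0.45)&(P[...,1]>.08)
        if nm=="dark": continue
        for st,ce,l in blobs(m,40):
            W=np.array([ray(c,q,z)[:2] for q in np.argwhere(l)[:,::-1]])*1000
            print(n,nm,st[:4],cv2.minAreaRect(W.astype(np.float32)))
E
python3 m1.py
```

```text
[ 0.7109 -0.2071]
[ 0.6981 -0.3338]
[ 0.4279 -0.3   ]
[ 0.4427 -0.1696]
top cast [325 156  21  22 342] rect [641.1 -60.3  53.9  53.1  14.5] mean [ 0.6408 -0.0601] fourfold deg -32.902857654646375
top cast [286 162  20  21 342] rect [625.7  46.1  54.9  51.2   0.6] mean [0.6262 0.0463] fourfold deg 38.61828379068745
top cast [322 221  22  22 357] rect [466.2 -54.2  53.5  52.8  18.5] mean [ 0.4663 -0.0543] fourfold deg -29.92410032753071
top orange [243 178   9  12] ((591.980712890625, 169.59957885742188), (28.255115509033203, 18.24580955505371), 24.298860549926758)
top green [253 197  12  13] ((541.294189453125, 139.10421752929688), (27.493013381958008, 26.929279327392578), 27.573518753051758)
wrist cast [ 530  147   52   99 1764] rect [741.7  48.9 142.3  31.8  89.8] mean [0.7433 0.0485] fourfold deg -1.2242675449759775
wrist cast [ 328  154   44   43 1337] rect [455.3  40.8  53.9  53.7  82. ] mean [0.4552 0.0412] fourfold deg 38.00150992150128
wrist cast [ 447  168   45   41 1326] rect [621.   45.8  53.8  55.5  87.5] mean [0.6212 0.0461] fourfold deg 41.751930576331674
wrist cast [ 32
[... 425 characters left out ...]
5  58.3  15.6] mean [ 0.6359 -0.0568] fourfold deg -36.71431921367575
side cast [350 218  25  22 453] rect [462.1 -50.8  51.7  57.2  19.1] mean [ 0.4618 -0.0512] fourfold deg -22.177375723830956
side cast [261 227  29  25 484] rect [621.7  49.2  54.6  57.5   0. ] mean [0.6216 0.0492] fourfold deg 43.77031558444156
side cast [335 251  30  26 535] rect [454.9  44.8  55.9  54.5  81.3] mean [0.4549 0.0444] fourfold deg 37.122042638929294
side orange [254 278  16  13] ((591.3986206054688, 165.04823303222656), (29.16657066345215, 27.61102867126465), 26.623798370361328)
side green [285 278  16  11] ((538.390869140625, 136.89280700683594), (29.682077407836914, 22.532365798950195), 23.03227424621582)
```

```bash
cat >> h.py <<'E'
B_O=np.array([.489,.2595]);B_yaw=.471
def leafpt(th,bx,r=.132,dz=.083):
    ex=np.array([np.cos(B_yaw),np.sin(B_yaw)]);ey=np.array([-ex[1],ex[0]])
    xy=B_O+bx*ex+(-r*np.cos(th)+.002*np.sin(th))*ey
    return (xy[0],xy[1],.026+r*np.sin(th)+.002*np.cos(th)+dz,B_yaw)
E
python3 - <<'E'
from h import *
p=leafpt(0,.048); print(p)
plan([(p[0],p[1],.19,B_yaw),p])
E
```

```text
(np.float64(0.5916721646716355), np.float64(0.16365415188105142), np.float64(0.111), 0.471)
t 2.17 pos [0.4125 0.0384 0.341 ] rpy [ 3.141 -0.005  0.135] F [-0.7 -0.7  0.8] g 0.094
39 -20 30 0 0 -0.067; 40 -17 30 0 0 -0.067; 41 -15 30 0 0 -0.067; 42 -12 30 0 0 -0.067; 43 -9 30 0 0 -0.067; |; 0 0 40 0 0 0; 0 0 40 0 0 0; |
```

Request:
{"fn": "move_arm", "kwargs": {"rows": "39 -20 30 0 0 -0.067; 40 -17 30 0 0 -0.067; 41 -15 30 0 0 -0.067; 42 -12 30 0 0 -0.067; 43 -9 30 0 0 -0.067; 0 0 0 0 0 0", "grip": -0.04, "newtons": 10}}

```text
time_s: 2.92
ee_pos: [0.5994, 0.1595, 0.1889]
eef_rot: [3.137, -0.008, 0.466]
force: [-0.2, -1.2, -0.2]
grip_width: 0.0451
```

Run:
```python
from h import *
c=shot("wrist","pics/w2.png")
plan([leafpt(0,.048)])
```

```text
t 2.98 pos [0.5991 0.1589 0.1911] rpy [ 3.136 -0.01   0.465] F [-0.9 -0.3 -0.2] g 0.0451
-3 -4 40 0.003 -0.005 -0.003; -2 -4 40 0.003 -0.005 -0.003; |
```

View pics/w2.png

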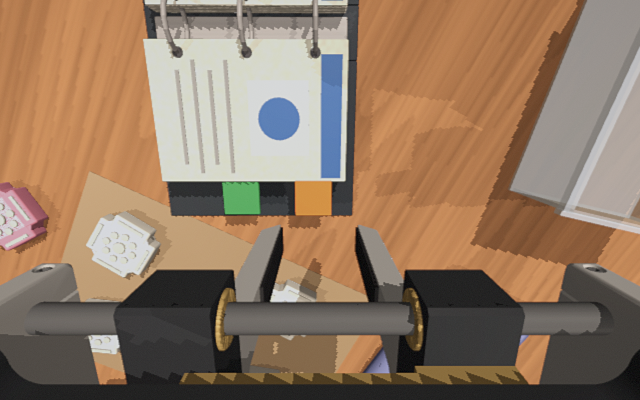

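Run:
```python
from h import *
c=shot("wrist")
for uv,z in(((313,198),.03),((241,198),.026)): print(ray(c,uv,z))
# edges of cover right/left ends for angle
H,S,V=[c["hsv"][...,i].astype(int) for i in range(3)]
m=(H>5)&(H<17)&(S>170)&(V>200)&(c["P"][...,2]>.02)
for st,ce,l in blobs(m,200):
    W=np.array([ray(c,q,.03)[:2] for q in np.argwhere(l)[:,::-1]])*1000
    print(st,cv2.minAreaRect(W.astype(np.float32)))
```

```text
[0.59179489 0.16364523 0.03      ]
[0.53810337 0.13563002 0.026     ]
[295 181  36  33 716] ((591.2249145507812, 164.09185791015625), (29.104076385498047, 27.47648811340332), 26.54936408996582)
```

Request:
{"fn": "move_arm", "kwargs": {"rows": "-3 -4 40 0 -0.005 -0.003; -2 -3 36 0 -0.005 -0.003; 0 0 0 0 0 0; 0 0 0 0 0 0"}}

```text
time_s: 3.52
ee_pos: [0.5934, 0.1589, 0.125]
eef_rot: [3.132, -0.015, 0.463]
force: [0.2, 0.6, -0.2]
grip_width: 0.045
```

Request:
{"fn": "move_arm", "kwargs": {"rows": "0 0 0 0 0 0; 0 0 0 0 0 0; 0 0 0 0 0 0; 0 0 0 0 0 0", "grip": -1}}

```text
time_s: 4.03
ee_pos: [0.5945, 0.1586, 0.1294]
eef_rot: [3.13, -0.021, 0.462]
force: [0.4, -0.7, -0.5]
grip_width: 0.0085
```

Run:
```python
from h import *
th=[np.pi*k/12 for k in range(1,13)]
plan([leafpt(t,.048) for t in th])
```

```text
t 4.03 pos [0.5945 0.1586 0.1294] rpy [ 3.13  -0.021  0.462] F [ 0.4 -0.7 -0.5] g 0.0085
0 -11 -16 0.011 -0.021 -0.009; |; 0 -14 -32 0 0 0; |; 0 -21 -27 0 0 0; |; 0 -28 -21 0 0 0; |; 0 -32 -13 0 0 0; |; 0 -34 -4 0 0 0; |; 0 -34 5 0 0 0; |; 0 -32 14 0 0 0; |; 0 -27 21 0 0 0; |; 0 -21 28 0 0 0; |; 0 -13 32 0 0 0; |; 0 -4 34 0 0 0; |
```

Request:
{"fn": "move_arm", "kwargs": {"rows": "0 0 0 0 0 0; 0 0 0 0 0 0; 0 0 0 0 0 0; 0 -3 1 0.01 -0.02 -0.01", "grip": -0.04}}

```text
time_s: 4.53
ee_pos: [0.593, 0.1614, 0.1281]
eef_rot: [3.141, 0.001, 0.472]
force: [-0.6, 0.5, 0.4]
grip_width: 0.0438
```

Run:
```python
from h import *
plan([leafpt(0,.048)])
```

```text
t 4.53 pos [0.593  0.1614 0.1281] rpy [3.141e+00 1.000e-03 4.720e-01] F [-0.6  0.5  0.4] g 0.0438
0 -3 17 0 0 0; |
```

Request:
{"fn": "move_arm", "kwargs": {"rows": "0 -3 20 0 0 0; 0 0 2 0 0 0; 0 0 1 0 0 0"}}

```text
time_s: 4.9
ee_pos: [0.5912, 0.1645, 0.1026]
eef_rot: [3.141, 0.003, 0.473]
force: [-0.0, 0.2, -0.0]
grip_width: 0.045
```

Request:
{"fn": "move_arm", "kwargs": {"rows": "0 0 -6 0 0 0; 0 0 0 0 0 0; 0 0 0 0 0 0; 0 0 0 0 0 0", "grip": -1}}

```text
time_s: 5.4
ee_pos: [0.5924, 0.165, 0.1106]
eef_rot: [3.141, -0.002, 0.473]
force: [0.5, -0.1, 0.5]
grip_width: 0.0297
```

Run:
```python
from h import *
th=[np.pi*k/12 for k in range(1,13)]
plan([leafpt(t,.048) for t in th])
```

```text
t 5.4 pos [0.5924 0.165  0.1106] rpy [ 3.141e+00 -2.000e-03  4.730e-01] F [ 0.5 -0.1  0.5] g 0.0297
-1 -4 -35 0 -0.002 0; |; 0 -14 -32 0 0 0; |; 0 -21 -27 0 0 0; |; 0 -28 -21 0 0 0; |; 0 -32 -13 0 0 0; |; 0 -34 -4 0 0 0; |; 0 -34 5 0 0 0; |; 0 -32 14 0 0 0; |; 0 -27 21 0 0 0; |; 0 -21 28 0 0 0; |; 0 -13 32 0 0 0; |; 0 -4 34 0 0 0; |
```

Request:
{"fn": "move_arm", "kwargs": {"rows": "0 -4 -35 0 0 0; 0 -14 -32 0 0 0; 0 -21 -27 0 0 0; 0 -28 -21 0 0 0; 0 -32 -13 0 0 0"}}

```text
time_s: 6.02
ee_pos: [0.547, 0.2541, 0.2416]
eef_rot: [3.141, -0.005, 0.469]
force: [7.4, 4.2, -9.3]
grip_width: 0.0299
```

Run:
```python
from h import *
plan([leafpt(np.pi*k/12,.048) for k in range(6,13)])
shot("side","pics/s3.png")
```

```text
t 6.03 pos [0.547  0.2541 0.2416] rpy [ 3.141 -0.005  0.469] F [ 7.4  4.2 -9.3] g 0.0299
-1 -33 1 0 -0.005 0; |; 0 -34 5 0 0 0; |; 0 -32 14 0 0 0; |; 0 -27 21 0 0 0; |; 0 -21 28 0 0 0; |; 0 -13 32 0 0 0; |; 0 -4 34 0 0 0; |
```

View pics/s3.png

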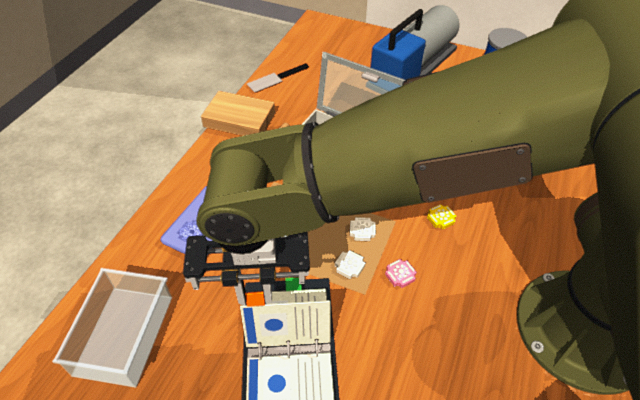

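Working: the leaf is upright between the fingers (orange tab at about (256,298)). I continue the arc.

Request:
{"fn": "move_arm", "kwargs": {"rows": "0 -33 1 0 -0.005 0; 0 -34 5 0 0 0; 0 -32 14 0 0 0; 0 -27 21 0 0 0"}}

```text
time_s: 6.58
ee_pos: [0.4882, 0.3715, 0.2037]
eef_rot: [3.139, -0.007, 0.47]
force: [6.8, -3.3, -5.2]
grip_width: 0.0297
```

Run:
```python
from h import *
plan([leafpt(np.pi*k/12,.048) for k in (10,11,12)])
```

```text
t 6.58 pos [0.4882 0.3715 0.2037] rpy [ 3.139 -0.007  0.47 ] F [ 6.8 -3.3 -5.2] g 0.0297
-2 -15 30 0.002 -0.007 0; |; 0 -13 32 0 0 0; |; 0 -4 34 0 0 0; |
```

Request:
{"fn": "move_arm", "kwargs": {"rows": "0 -15 30 0 -0.007 0; 0 -13 32 0 0 0; 0 -4 30 0 0 0"}}

```text
time_s: 6.95
ee_pos: [0.4731, 0.4027, 0.1107]
eef_rot: [3.14, -0.003, 0.472]
force: [3.5, -2.1, 0.1]
grip_width: 0.03
```

Run:
```python
from h import *
plan([leafpt(np.pi,.048)])
```

```text
t 6.95 pos [0.4731 0.4027 0.1107] rpy [ 3.14e+00 -3.00e-03  4.72e-01] F [ 3.5 -2.1  0.1] g 0.03
-3 3 4 0 -0.003 0; |
```

Release and rise, then look.

Request:
{"fn": "move_arm", "kwargs": {"rows": "0 0 2 0 0 0; 0 0 1 0 0 0; 0 0 0 0 0 0; 0 0 -20 0 0 0; 0 10 -50 0 0 0; 0 30 -50 0 0 0; 0 50 -20 0 0 0; 0 55 0 0 0 0; 0 55 0 0 0 0; 0 0 0 0 0 0", "grip": 0.1}}

```text
time_s: 8.2
ee_pos: [0.566, 0.2187, 0.2663]
eef_rot: [3.137, -0.015, 0.473]
force: [-0.3, 0.9, -1.0]
grip_width: 0.0514
```

```bash
python3 - <<'E'
from h import *
shot("side","pics/s4.png"); shot("wrist","pics/w4.png")
plan([(.48,0.0,.27,-.132)])
E
python3 m1.py
```

```text
t 8.3 pos [0.5648 0.2215 0.2658] rpy [ 3.138 -0.015  0.476] F [ 0.1  0.9 -0.8] g 0.0514
-35 32 -1 0 -0.003 0.122; -31 36 -1 0 -0.003 0.122; -27 39 -1 0 -0.003 0.122; -22 42 -1 0 -0.003 0.122; -16 44 -1 0 -0.003 0.122; |
[ 0.7109 -0.2071]
[ 0.6981 -0.3338]
[ 0.4279 -0.3   ]
[ 0.4427 -0.1696]
top cast [325 156  21  22 338] rect [641.2 -60.1  53.9  53.1  15.6] mean [ 0.6412 -0.0602] fourfold deg -31.343238120930142
top cast [286 162  20  21 329] rect [625.9  46.4  53.1  52.5  85. ] mean [0.6257 0.0465] fourfold deg 40.385760660256835
top cast [322 221  22  22 357] rect [466.2 -54.2  53.5  52.8  18.5] mean [ 0.4663 -0.0543] fourfold deg -29.92410032753071
top cast [286 224  22  21 351] rect [458.8  41.4  53.   52.5  82.1] mean [0.4588 0.0416] fourfold deg 34.94407520554119
top green [253 196  14  14] ((540.4302368164062, 139.31927490234375), (28.714466094970703, 28.119304656982422), 27.302566528320312)
wrist cast [145 249  48  20 646] rect [448.4  59.3  56.9  24.8  26.9] mean [0.4506 0.0572] fourfold deg 30.267239382741614
wrist cast [278 335  33   9 182] rect [632.9  24.9  41.3  12.3  26.7] mean [0.6334 0.0274] fourfold deg 22.647771519647186
wrist cast [356 335  36  38 605] rect [742.8  50.6  67.1  27.1  86.9] mean [0.7404 0.05  ] fourfold deg -0.937306651322313
side cast [350 218  25  21 456] rect [461.9 -51.5  52.   55.1  20.8] mean [ 0.4619 -0.0511] fourfold deg -21.132526198773554
side cast [335 251  30  26 535] rect [454.9  44.9  56.2  54.5  81.3] mean [0.4547 0.0443] fourfold deg 38.86188970450415
side orange [249 360   9  40] ((519.432861328125, 336.9823303222656), (13.814970970153809, 68.45832824707031), 27.475154876708984)
side green [285 278  16  13] ((537.5270385742188, 138.6549072265625), (29.31804656982422, 26.89217758178711), 25.485557556152344)
```

View pics/s4.png

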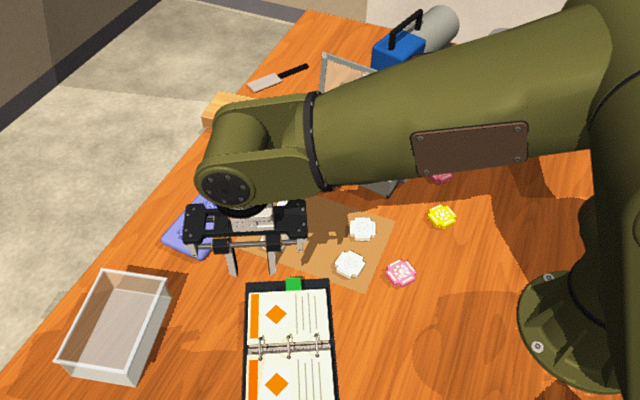

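View pics/w4.png

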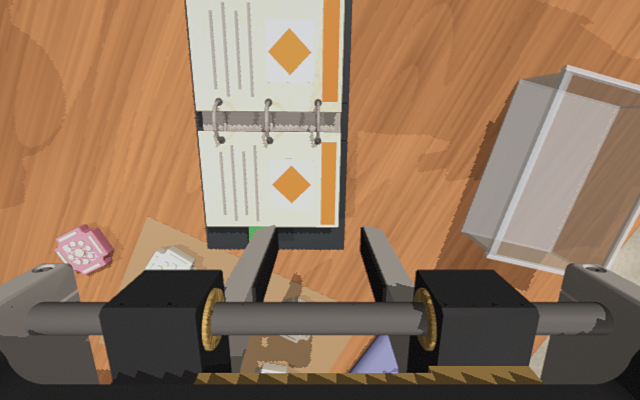

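Run:
```python
from h import *
plan([(.50,-.05,.37,-.132),(.50,-.36,.38,-.132)])
```

```text
t 8.45 pos [0.5642 0.2229 0.2645] rpy [ 3.138 -0.013  0.479] F [0.1 0.5 0.2] g 0.0514
-30 36 -18 0 -0.002 0.102; -26 38 -18 0 -0.002 0.102; -22 41 -18 0 -0.002 0.102; -18 43 -18 0 -0.002 0.102; -14 45 -18 0 -0.002 0.102; -9 46 -18 0 -0.002 0.102; |; 7 51 -2 0 0 0; 7 51 -2 0 0 0; 7 51 -2 0 0 0; 7 51 -2 0 0 0; 7 51 -2 0 0 0; 7 51 -2 0 0 0; |
```

Request:
{"fn": "move_arm", "kwargs": {"rows": "-30 36 -18 0 0 0.102; -26 38 -18 0 0 0.102; -22 41 -18 0 0 0.102; -18 43 -18 0 0 0.102; -14 45 -18 0 0 0.102; -9 46 -18 0 0 0.102; 7 51 -2 0 0 0; 7 51 -2 0 0 0; 7 51 -2 0 0 0; 7 51 -2 0 0 0; 7 51 -2 0 0 0; 7 51 -2 0 0 0; 0 0 0 0 0 0", "grip": 1}}

```text
time_s: 10.07
ee_pos: [0.4976, -0.3631, 0.387]
eef_rot: [-3.137, -0.012, -0.13]
force: [-0.2, 0.5, -0.1]
grip_width: 0.0943
```

```bash
python3 - <<'E'
from h import *
c=shot("wrist","pics/w5.png"); P=c["P"];Z=P[...,2]
m=(Z>.044)&(Z<.062)&(P[...,1]>-.4)&(P[...,0]>.35)&(P[...,0]<.75)
cv2.imwrite(f"pics/rim5.png",np.where(m[...,None],c["color"],c["color"]//4))
plan([])
E
python3 m1.py | grep wrist
```

```text
t 10.12 pos [ 0.4979 -0.3615  0.3873] rpy [-3.137 -0.012 -0.129] F [ 0.1 -0.6 -0.3] g 0.0938
```

View pics/w5.png

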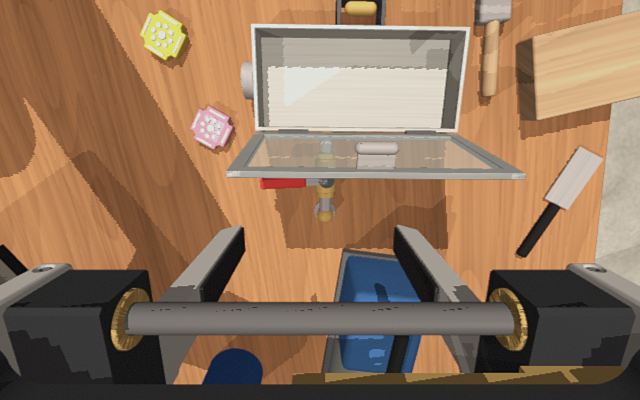

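View pics/rim5.png

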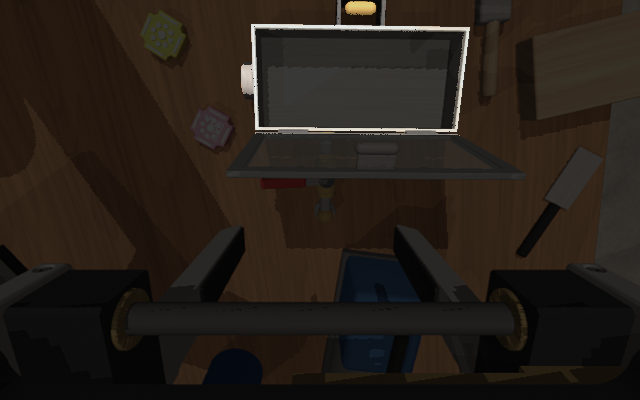

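Run:
```python
from h import *
np.set_printoptions(precision=4,suppress=True)
c=shot("wrist");P=c["P"]
q=[ray(c,uv,.052)[:2] for uv in [(251,24.5),(469,27),(457,131),(256,131)]]
print(np.array(q)); ce=np.mean(q,0)
print("centre",ce, [np.linalg.norm(q[i]-q[(i+1)%4]) for i in range(4)], [np.degrees(np.arctan2(*(b-a)[::-1])) for a,b in ((q[0],q[1]),(q[3],q[2]))])
yaw=-.13;ex=np.array([np.cos(yaw),np.sin(yaw)]);ey=np.array([-ex[1],ex[0]])
for nm,uv,z in (("handle tip",(262,183),.0685),("handle inner",(305,183),.0685)):
    p=ray(c,uv,z)[:2]; print(nm,p,(p-ce)@ex,(p-ce)@ey)
for uv in [(375,176),(230,175),(520,177),(300,146),(350,131)]:
    p=P[uv[1],uv[0]]; print(uv,p,(p[:2]-ce)@ex,(p[:2]-ce)@ey)
```

```text
[[ 0.442  -0.1671]
 [ 0.711  -0.203 ]
 [ 0.6947 -0.3289]
 [ 0.4252 -0.2947]]
centre [ 0.5682 -0.2484] [np.float64(0.2713948939097612), np.float64(0.12696827326377413), np.float64(0.27168185195980676), np.float64(0.12869857809357457)] [np.float64(-7.606425532758841), np.float64(-7.24130413572474)]
handle tip [ 0.4242 -0.363 ] -0.1279235306868989 -0.13224585657858776
handle inner [ 0.4817 -0.3704] -0.0699709471750231 -0.1321639494638749
(375, 176) [ 0.5533 -0.3449  0.2002] -0.002269793244108164 -0.09762008917166765
(230, 175) [ 0.4238 -0.3272  0.2006] -0.1329559088361281 -0.09686368215910567
(520, 177) [ 0.6847 -0.3628  0.2003] 0.1303632474693901 -0.09830939062205434
(300, 146) [ 0.4843 -0.3173  0.1073] -0.074292628397169 -0.07923629643333294
(350, 131) [ 0.5507 -0.3106  0.0522] -0.009326880747080801 -0.06394185999559247
```

```bash
cat >> h.py <<'E'
D_C=np.array([.568,-.250]);D_yaw=-.13
def dpt(x,y):
    ex=np.array([np.cos(D_yaw),np.sin(D_yaw)]);return D_C+x*ex+y*np.array([-ex[1],ex[0]])
def casts(c,lo=60):
    P=c["P"];Z=P[...,2];H,S,V=[c["hsv"][...,i].astype(int) for i in range(3)]
    m=(S<70)&(V>90)&(Z>0.007)&(Z<0.024)&(P[...,0]>0.38)&(P[...,0]<.75)&(P[...,1]<.12)&(P[...,1]>-.13)
    m=cv2.morphologyEx(m.astype(np.uint8),cv2.MORPH_CLOSE,np.ones((3,3)))
    for st,ce,l in blobs(m,lo):
        W=np.array([ray(c,q,.015)[:2] for q in np.argwhere(l)[:,::-1]])
        (cx,cy),(a,b),an=cv2.minAreaRect((W*1000).astype(np.float32))
        an=(an+45)%90-45
        print("cast px",ce.round(),"rect",np.round([cx,cy,a,b],1),"yaw",round(np.radians(an),3))
E
python3 - <<'E'
from h import *
plan([(.47,-.22,.36,.1),(.463,-.145,.26,.3)])
E
```

```text
t 10.32 pos [ 0.4981 -0.3599  0.3883] rpy [-3.138 -0.013 -0.127] F [-0.2 -1.2  0.2] g 0.094
-15 -45 9 0 -0.004 -0.075; -12 -46 9 0 -0.004 -0.075; -8 -47 9 0 -0.004 -0.075; |; 0 -25 33 0 0 -0.067; 2 -25 33 0 0 -0.067; 4 -25 33 0 0 -0.067; |
```

Request:
{"fn": "move_arm", "kwargs": {"rows": "-15 -45 9 0 -0.004 -0.075; -12 -46 9 0 -0.004 -0.075; -8 -47 9 0 -0.004 -0.075; 0 -25 33 0 0 -0.067; 2 -25 33 0 0 -0.067; 4 -25 33 0 0 -0.067; 0 0 0 0 0 0", "grip": 0.5, "newtons": 20}}

```text
time_s: 11.2
ee_pos: [0.4611, -0.1313, 0.2615]
eef_rot: [3.139, -0.006, 0.323]
force: [-0.0, -0.6, 0.0]
grip_width: 0.0706
```

Run:
```python
from h import *
c=shot("wrist","pics/w6.png");casts(c)
plan([(.4625,-.0535,.16,.33),(.4625,-.0535,.1,.33)])
```

```text
cast px [369.  24.] rect [457.8  32.3  60.   48.2] yaw 0.325
cast px [523.  72.] rect [620.4  44.3  53.5  56.4] yaw -0.046
cast px [615. 130.] rect [743.7  31.6 104.3  35.3] yaw -0.074
cast px [343. 118.] rect [463.2 -55.9  53.   52.7] yaw 0.323
cast px [489. 175.] rect [635.3 -61.6  56.7  53.8] yaw 0.265
cast px [557. 245.] rect [ 749.3 -111.1    8.6   39. ] yaw 0.05
t 11.25 pos [ 0.4617 -0.1323  0.2631] rpy [ 3.137 -0.008  0.321] F [-0.2 -0.2  1.1] g 0.0706
8 -25 34 0 -0.003 -0.003; 8 -25 34 0 -0.003 -0.003; 9 -25 34 0 -0.003 -0.003; |; 0 0 30 0 0 0; 0 0 30 0 0 0; |
```

View pics/w6.png

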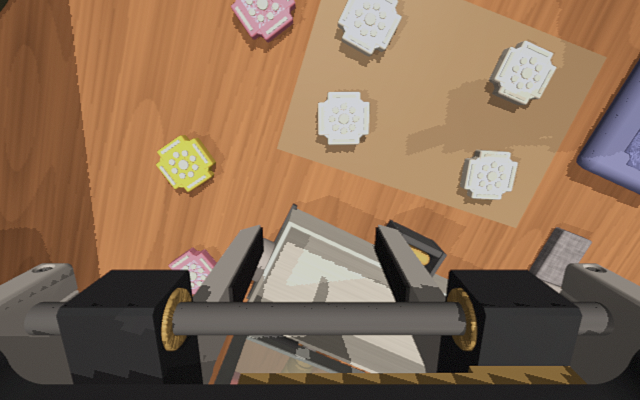

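Request:
{"fn": "move_arm", "kwargs": {"rows": "8 -25 34 0 -0.003 -0.003; 8 -24 34 0 -0.003 0; 8 -24 34 0 -0.003 0; 0 0 0 0 0 0"}}

```text
time_s: 11.75
ee_pos: [0.466, -0.0566, 0.1652]
eef_rot: [3.13, -0.009, 0.318]
force: [-0.1, -0.5, 1.4]
grip_width: 0.0704
```

Run:
```python
from h import *
plan([(.463,-.055,.1,.323)])
```

```text
t 11.75 pos [ 0.466  -0.0566  0.1652] rpy [ 3.13  -0.009  0.318] F [-0.1 -0.5  1.4] g 0.0704
-1 -2 33 0.006 -0.004 -0.002; -1 -1 33 0.006 -0.004 -0.002; |
```

Request:
{"fn": "move_arm", "kwargs": {"rows": "-1 -2 33 0.006 -0.006 -0.002; -1 -1 28 0.006 -0.006 -0.002; 0 0 2 0 0 0"}}

```text
time_s: 12.12
ee_pos: [0.4681, -0.0583, 0.1075]
eef_rot: [3.137, -0.006, 0.319]
force: [-0.6, -0.6, 0.1]
grip_width: 0.0708
```

Request:
{"fn": "move_arm", "kwargs": {"rows": "-4 -4 7 0.004 -0.004 0; -1 0 1 0 0 0"}}

```text
time_s: 12.38
ee_pos: [0.4634, -0.0572, 0.1021]
eef_rot: [3.139, -0.006, 0.318]
force: [-0.2, -0.4, 0.1]
grip_width: 0.0707
```

Request:
{"fn": "move_arm", "kwargs": {"rows": "0 0 1 0 0 0; 0 0 1 0 0 0; 0 0 1 0 0 0; 0 0 1 0 0 0", "grip": -1}}

```text
time_s: 12.88
ee_pos: [0.464, -0.0575, 0.1013]
eef_rot: [3.137, -0.007, 0.318]
force: [-8.5, 0.7, 21.0]
grip_width: 0.0537
```

Run:
```python
from h import *
a=dpt(.08,.022); o=sensors.get_obs()["ee_pos"]
plan([(o[0],o[1],.20,.2),(.6,-.14,.22,-.1),(a[0],a[1],.18,-.13)])
```

```text
t 12.88 pos [ 0.464  -0.0575  0.1013] rpy [ 3.137 -0.007  0.318] F [-8.5  0.7 21. ] g 0.0537
0 0 -49 0 -0.004 0.059; 0 0 -49 0 -0.004 0.059; |; 39 36 -7 0 0 0.1; 42 32 -7 0 0 0.1; 45 28 -7 0 0 0.1; |; 20 31 13 0 0 0.01; 20 31 13 0 0 0.01; 21 31 13 0 0 0.01; |
```

Request:
{"fn": "move_arm", "kwargs": {"rows": "0 0 -49 0 -0.004 0.059; 0 0 -49 0 -0.004 0.059; 39 36 -7 0 0 0.1; 42 32 -7 0 0 0.1; 45 28 -7 0 0 0.1; 20 31 13 0 0 0.01; 20 31 13 0 0 0.01; 21 31 13 0 0 0.01; 0 0 0 0 0 0"}}

```text
time_s: 14.0
ee_pos: [0.653, -0.2459, 0.1866]
eef_rot: [3.137, -0.003, -0.143]
force: [0.3, -0.6, -0.2]
grip_width: 0.0536
```

Run:
```python
from h import *
a=dpt(.08,.022)
plan([(a[0],a[1],.108,-.13)])
```

```text
t 14.0 pos [ 0.653  -0.2459  0.1866] rpy [ 3.137e+00 -3.000e-03 -1.430e-01] F [ 0.3 -0.6 -0.2] g 0.0536
-2 -4 39 0.002 0 -0.006; -2 -4 39 0.002 0 -0.006; |
```

Request:
{"fn": "move_arm", "kwargs": {"rows": "-3 -4 36 0.002 0 -0.006; -2 -3 36 0.002 0 -0.006; 0 0 0 0 0 0"}}

```text
time_s: 14.38
ee_pos: [0.6492, -0.2368, 0.1142]
eef_rot: [3.141, -0.004, -0.129]
force: [1.2, -0.6, -0.3]
grip_width: 0.054
```

Run:
```python
from h import *
a=dpt(.08,.022)
plan([(a[0],a[1],.107,-.13)])
shot("wrist","pics/w7.png")
```

```text
t 14.38 pos [ 0.6492 -0.2368  0.1142] rpy [ 3.141 -0.004 -0.129] F [ 1.2 -0.6 -0.3] g 0.054
1 2 7 0 -0.004 0; |
```

View pics/w7.png

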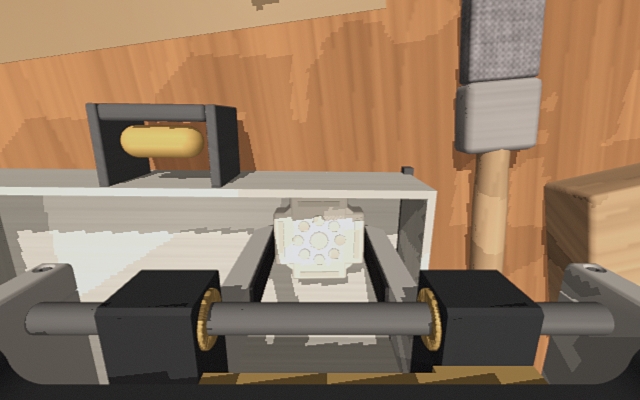

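Request:
{"fn": "move_arm", "kwargs": {"rows": "1 2 6 0 -0.004 0; 0 0 2 0 0 0; 0 0 1 0 0 0"}}

```text
time_s: 14.8
ee_pos: [0.6522, -0.2397, 0.1116]
eef_rot: [3.139, -0.009, -0.129]
force: [-0.1, -0.2, -0.8]
grip_width: 0.0535
```

Request:
{"fn": "move_arm", "kwargs": {"rows": "-2 0 5 0 -0.008 0; 0 0 3 0 0 0; 0 0 2 0 0 0"}}

```text
time_s: 15.18
ee_pos: [0.6504, -0.2397, 0.1031]
eef_rot: [3.138, -0.001, -0.129]
force: [-11.8, 4.9, 23.7]
grip_width: 0.0537
```

Request:
{"fn": "move_arm", "kwargs": {"rows": "0 0 -1 0 0 0; 0 0 0 0 0 0; 0 0 0 0 0 0; 0 0 -40 0 0 0; 0 0 -50 0 0 0; 0 0 -50 0 0 0; 0 0 0 0 0 0", "grip": 0.34}}

```text
time_s: 16.05
ee_pos: [0.6501, -0.2392, 0.2468]
eef_rot: [3.139, 0.0, -0.129]
force: [0.1, 0.6, -0.9]
grip_width: 0.063
```

Run:
```python
from h import *
plan([(.636,-.15,.26,.2)])
shot("wrist","pics/w8.png");casts(shot("top"))
```

```text
t 16.05 pos [ 0.6501 -0.2392  0.2468] rpy [ 3.139  0.    -0.129] F [ 0.1  0.6 -0.9] g 0.063
-13 -43 -7 0 0 -0.165; -5 -45 -7 0 0 -0.165; |
cast px [296. 130.] rect [739.3  50.3  22.5 139. ] yaw 0.006
cast px [335. 167.] rect [640.7 -60.3  54.6  53.1] yaw 0.255
cast px [295. 172.] rect [625.8  46.1  54.9  51.2] yaw 0.01
cast px [296. 234.] rect [458.9  41.3  53.1  52.6] yaw -0.15
```

View pics/w8.png

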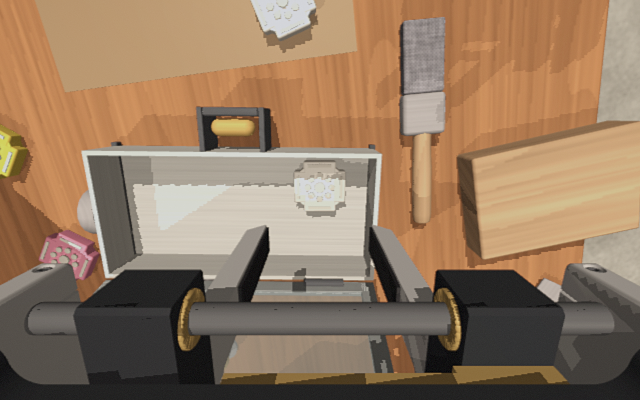

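```bash
cat >> h.py <<'E'
def dloc(p):
    ex=np.array([np.cos(D_yaw),np.sin(D_yaw)]);d=np.asarray(p)[:2]-D_C
    return (np.array([d@ex,d@np.array([-ex[1],ex[0]])])*1000).round(1)
E
python3 - <<'E'
from h import *
c=shot("wrist")
print(dloc(ray(c,(320,188),.020)), [dloc(ray(c,q,.052)) for q in ((83,151),(382,154),(378,276),(101,277))])
E
```

```text
[78.2 23.7] [array([-134.1,   64.5]), array([133.4,  62.5]), array([136.2, -58.4]), array([-141.1,  -61.1])]
```

Request:
{"fn": "move_arm", "kwargs": {"rows": "-13 -43 -7 0 0 -0.165; -5 -45 -7 0 0 -0.165; 0 0 0 0 0 0", "grip": 0.5}}

```text
time_s: 16.58
ee_pos: [0.6335, -0.1475, 0.2493]
eef_rot: [-3.134, 0.016, 0.21]
force: [-0.1, -1.1, -0.4]
grip_width: 0.0706
```

Run:
```python
from h import *
c=shot("wrist");casts(c)
plan([(.636,-.061,.15,.265)])
```

```text
cast px [356.   9.] rect [625.7  23.5  52.5  19.9] yaw 0.205
cast px [471.  43.] rect [738.8  19.9  80.4  29.6] yaw -0.002
cast px [346. 108.] rect [638.3 -61.6  53.4  53.5] yaw 0.266
cast px [437. 179.] rect [ 748.5 -111.2    7.    38.5] yaw 0.02
t 16.62 pos [ 0.6335 -0.1489  0.2488] rpy [-3.134  0.017  0.207] F [-0.  -0.3 -0.1] g 0.0706
7 -28 33 -0.003 0.005 -0.019; 8 -28 33 -0.003 0.005 -0.019; 8 -28 33 -0.003 0.005 -0.019; |
```

Request:
{"fn": "move_arm", "kwargs": {"rows": "7 -28 33 -0.003 0.005 -0.019; 8 -28 33 -0.003 0.005 -0.019; 8 -27 28 -0.003 0.005 -0.019; 0 0 0 0 0 0"}}

```text
time_s: 17.12
ee_pos: [0.6356, -0.0649, 0.1472]
eef_rot: [-3.142, 0.007, 0.254]
force: [0.2, -1.3, 1.2]
grip_width: 0.0704
```

Run:
```python
from h import *
plan([(.637,-.0615,.104,.265)])
```

```text
t 17.12 pos [ 0.6356 -0.0649  0.1472] rpy [-3.142  0.007  0.254] F [ 0.2 -1.3  1.2] g 0.0704
2 -3 43 0 0.007 -0.011; |
```

Request:
{"fn": "move_arm", "kwargs": {"rows": "1 -2 22 0 0.004 -0.006; 1 -1 20 0 0.003 -0.005; 0 0 0 0 0 0"}}

```text
time_s: 17.5
ee_pos: [0.6373, -0.0654, 0.1043]
eef_rot: [3.141, -0.001, 0.26]
force: [1.0, -0.0, -0.2]
grip_width: 0.0704
```

Request:
{"fn": "move_arm", "kwargs": {"rows": "1 -4 2 0 0 0; 0 -1 1 0 0 0; 0 0 0 0 0 0; 0 0 0 0 0 0; 0 0 0 0 0 0; 0 0 0 0 0 0", "grip": -1}}

```text
time_s: 18.25
ee_pos: [0.638, -0.061, 0.1039]
eef_rot: [3.139, -0.004, 0.258]
force: [0.5, 0.7, -1.3]
grip_width: 0.0538
```

Run:
```python
from h import *
a=dpt(.027,-.020); o=sensors.get_obs()["ee_pos"]
plan([(o[0],o[1],.20,.15),(.61,-.15,.22,-.05),(a[0],a[1],.18,-.13)])
```

```text
t 18.25 pos [ 0.638  -0.061   0.1039] rpy [ 3.139 -0.004  0.258] F [ 0.5  0.7 -1.3] g 0.0538
0 0 -48 0 -0.002 0.054; 0 0 -48 0 -0.002 0.054; |; -21 42 -10 0 0 0.1; -16 44 -10 0 0 0.1; |; -4 41 13 0 0 0.027; -3 41 13 0 0 0.027; -2 42 13 0 0 0.027; |
```

Request:
{"fn": "move_arm", "kwargs": {"rows": "0 0 -48 0 0 0.054; 0 0 -48 0 0 0.054; -21 42 -10 0 0 0.1; -16 44 -10 0 0 0.1; -4 41 13 0 0 0.027; -3 41 13 0 0 0.027; -2 40 13 0 0 0.027; 0 0 0 0 0 0"}}

```text
time_s: 19.25
ee_pos: [0.5879, -0.277, 0.1844]
eef_rot: [3.14, -0.006, -0.142]
force: [0.5, 0.2, -1.1]
grip_width: 0.0537
```

Run:
```python
from h import *
a=dpt(.027,-.020)
plan([(a[0],a[1],.107,-.13)])
```

```text
t 19.25 pos [ 0.5879 -0.277   0.1844] rpy [ 3.14  -0.006 -0.142] F [ 0.5  0.2 -1.1] g 0.0537
2 -2 39 0 -0.003 -0.006; 2 -2 39 0 -0.003 -0.006; |
```

Request:
{"fn": "move_arm", "kwargs": {"rows": "2 -2 36 0 -0.003 0; 2 -2 35 0 -0.003 -0.006; 0 0 1 0 0 0"}}

```text
time_s: 19.62
ee_pos: [0.5938, -0.2723, 0.1123]
eef_rot: [3.14, -0.002, -0.135]
force: [0.8, 0.1, -0.4]
grip_width: 0.0538
```

Request:
{"fn": "move_arm", "kwargs": {"rows": "-2 1 4 0 0 0; 0 0 2 0 0 0"}}

```text
time_s: 19.88
ee_pos: [0.5926, -0.2727, 0.1091]
eef_rot: [3.138, -0.005, -0.134]
force: [-0.4, 0.2, -0.1]
grip_width: 0.0533
```

Request:
{"fn": "move_arm", "kwargs": {"rows": "0 0 2 0 0 0; 0 0 1 0 0 0"}}

```text
time_s: 20.12
ee_pos: [0.593, -0.2729, 0.1076]
eef_rot: [3.138, -0.007, -0.134]
force: [0.5, -0.2, -1.0]
grip_width: 0.0536
```

Request:
{"fn": "move_arm", "kwargs": {"rows": "0 0 2 0 0 0; 0 0 1 0 0 0"}}

```text
time_s: 20.38
ee_pos: [0.5932, -0.2731, 0.1068]
eef_rot: [3.137, -0.008, -0.134]
force: [-4.9, 3.0, 10.3]
grip_width: 0.0535
```

Contact. Release and go to look at the next cast (A at about (0.455, 0.041)).

Request:
{"fn": "move_arm", "kwargs": {"rows": "0 0 0 0 0 0; 0 0 0 0 0 0; 0 0 0 0 0 0; 0 0 -40 0 0 0; 0 0 -50 0 0 0; 0 0 -50 0 0 0; 0 0 0 0 0 0", "grip": 0.34}}

```text
time_s: 21.25
ee_pos: [0.5921, -0.2724, 0.2502]
eef_rot: [3.138, -0.007, -0.134]
force: [-0.5, -0.3, -0.3]
grip_width: 0.0629
```

Run:
```python
from h import *
plan([(.457,-.05,.26,-.14)])
shot("wrist","pics/w9.png");casts(shot("top"))
```

```text
t 21.25 pos [ 0.5921 -0.2724  0.2502] rpy [ 3.138 -0.007 -0.134] F [-0.5 -0.3 -0.3] g 0.0629
-33 -40 -2 0 0 0; -33 -40 -2 0 0 0; -33 -40 -2 0 0 0; -33 -40 -2 0 0 0; -33 -40 -2 0 0 0; |
cast px [296. 131.] rect [739.3  51.7  22.5 136.3] yaw 0.006
cast px [295. 172.] rect [625.7  47.5  54.8  53.9] yaw 0.005
cast px [296. 234.] rect [458.9  41.3  53.1  52.6] yaw -0.15
```

View pics/w9.png

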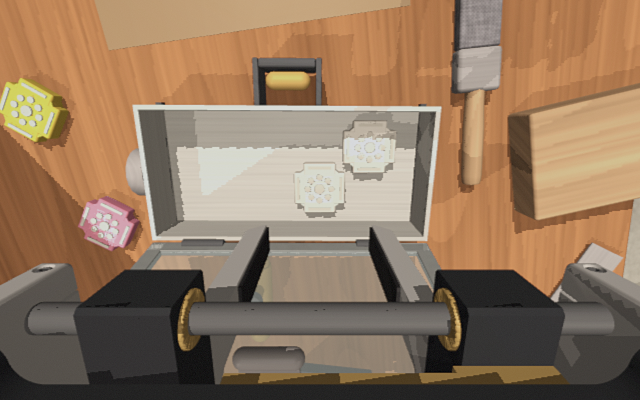

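Request:
{"fn": "move_arm", "kwargs": {"rows": "-33 -40 -2 0 0 0; -33 -40 -2 0 0 0; -33 -40 -2 0 0 0; -33 -40 -2 0 0 0; -31 -36 0 0 0 0; 0 0 0 0 0 0", "grip": 0.5}}

```text
time_s: 22.1
ee_pos: [0.4488, -0.0493, 0.2435]
eef_rot: [-3.14, 0.016, -0.135]
force: [-0.4, 0.0, 0.7]
grip_width: 0.0705
```

Run:
```python
from h import *
c=shot("wrist");casts(c)
plan([(.455,.041,.15,-.14)])
```

```text
cast px [621.  65.] rect [741.7  32.9 109.2  35.8] yaw -0.028
cast px [491.  68.] rect [620.8  45.1  53.5  56.2] yaw -0.046
cast px [318.  99.] rect [455.9  40.4  53.   53.2] yaw -0.137
cast px [614. 209.] rect [ 748.9 -109.7   10.5   43.2] yaw 0.15
t 22.15 pos [ 0.4496 -0.0503  0.2436] rpy [-3.14   0.016 -0.136] F [ 0.  -0.1  0.2] g 0.0705
-2 -30 31 0 0.005 0; -2 -30 31 0 0.005 0; -2 -30 31 0 0.005 0; |
```

Request:
{"fn": "move_arm", "kwargs": {"rows": "-2 -30 31 0 0.005 0; -2 -30 31 0 0.005 0; -2 -30 28 0 0.005 0; 0 0 0 0 0 0"}}

```text
time_s: 22.65
ee_pos: [0.4567, 0.0392, 0.1483]
eef_rot: [-3.141, 0.003, -0.14]
force: [-0.4, -0.4, 0.8]
grip_width: 0.0705
```

Run:
```python
from h import *
plan([(.4555,.041,.104,-.137)])
```

```text
t 22.65 pos [0.4567 0.0392 0.1483] rpy [-3.141e+00  3.000e-03 -1.400e-01] F [-0.4 -0.4  0.8] g 0.0705
-1 -2 44 0 0.003 -0.003; |
```

Request:
{"fn": "move_arm", "kwargs": {"rows": "-1 -2 22 0 0.003 0; 0 0 21 0 0 0; 0 -1 1 0 0 0"}}

```text
time_s: 23.02
ee_pos: [0.4579, 0.0393, 0.1035]
eef_rot: [3.141, -0.0, -0.142]
force: [-0.1, 0.3, 0.4]
grip_width: 0.0705
```

Request:
{"fn": "move_arm", "kwargs": {"rows": "-2 -2 1 0 0 0; 0 0 1 0 0 0; 0 0 0 0 0 0; 0 0 0 0 0 0; 0 0 0 0 0 0; 0 0 0 0 0 0", "grip": -1}}

```text
time_s: 23.78
ee_pos: [0.4575, 0.0407, 0.1039]
eef_rot: [-3.141, -0.004, -0.143]
force: [-0.8, -0.2, -0.8]
grip_width: 0.0535
```

Run:
```python
from h import *
a=dpt(-.027,.022); o=sensors.get_obs()["ee_pos"]
plan([(o[0],o[1],.20,-.13),(.53,-.15,.22,-.13),(a[0],a[1],.18,-.13)])
```

```text
t 23.77 pos [0.4575 0.0407 0.1039] rpy [-3.141 -0.004 -0.143] F [-0.8 -0.2 -0.8] g 0.0535
0 0 -48 0 0 -0.007; 0 0 -48 0 0 -0.007; |; 24 45 -5 0 0 0; 24 45 -5 0 0 0; 24 45 -5 0 0 0; 24 45 -5 0 0 0; |; 12 36 20 0 0 0; 12 36 20 0 0 0; |
```

Request:
{"fn": "move_arm", "kwargs": {"rows": "0 0 -48 0 0 -0.007; 0 0 -48 0 0 -0.007; 24 45 -5 0 0 0; 24 45 -5 0 0 0; 24 45 -5 0 0 0; 24 45 -5 0 0 0; 12 36 20 0 0 0; 12 35 18 0 0 0; 0 0 0 0 0 0"}}

```text
time_s: 24.9
ee_pos: [0.5465, -0.2317, 0.1852]
eef_rot: [3.141, -0.004, -0.126]
force: [0.7, 1.5, 0.5]
grip_width: 0.0541
```

Run:
```python
from h import *
a=dpt(-.027,.022)
plan([(a[0],a[1],.107,-.13)])
```

```text
t 24.9 pos [ 0.5465 -0.2317  0.1852] rpy [ 3.141 -0.004 -0.126] F [0.7 1.5 0.5] g 0.0541
-2 -3 39 0 -0.002 0; -2 -3 39 0 -0.002 0; |
```

Request:
{"fn": "move_arm", "kwargs": {"rows": "-2 -3 37 0 -0.002 0; -2 -3 36 0 -0.002 0; 0 1 2 0 0 0; 0 0 2 0 0 0"}}

```text
time_s: 25.4
ee_pos: [0.5443, -0.2247, 0.1095]
eef_rot: [3.14, -0.003, -0.125]
force: [-0.0, 0.1, -0.8]
grip_width: 0.0537
```

Request:
{"fn": "move_arm", "kwargs": {"rows": "0 0 3 0 0 0; 0 0 2 0 0 0; 0 0 1 0 0 0"}}

```text
time_s: 25.78
ee_pos: [0.5452, -0.225, 0.107]
eef_rot: [3.139, -0.007, -0.125]
force: [-3.7, 1.9, 5.9]
grip_width: 0.0537
```

Request:
{"fn": "move_arm", "kwargs": {"rows": "0 0 0 0 0 0; 0 0 0 0 0 0; 0 0 0 0 0 0; 0 0 -40 0 0 0; 0 0 -50 0 0 0; 0 0 -50 0 0 0; 0 0 0 0 0 0", "grip": 0.34}}

```text
time_s: 26.65
ee_pos: [0.5444, -0.2246, 0.2518]
eef_rot: [3.139, -0.008, -0.125]
force: [0.1, -0.6, -1.2]
grip_width: 0.0628
```

Run:
```python
from h import *
plan([(.62,-.05,.26,-.04)])
shot("wrist","pics/w10.png");casts(shot("top"))
```

```text
t 26.65 pos [ 0.5444 -0.2246  0.2518] rpy [ 3.139 -0.008 -0.125] F [ 0.1 -0.6 -1.2] g 0.0628
13 -46 -2 0 0 -0.021; 14 -45 -2 0 0 -0.021; 15 -45 -2 0 0 -0.021; 16 -45 -2 0 0 -0.021; |
cast px [296. 131.] rect [739.3  51.7  22.5 136.3] yaw 0.006
cast px [295. 172.] rect [625.9  46.4  53.5  54.5] yaw -0.082
```

View pics/w10.png

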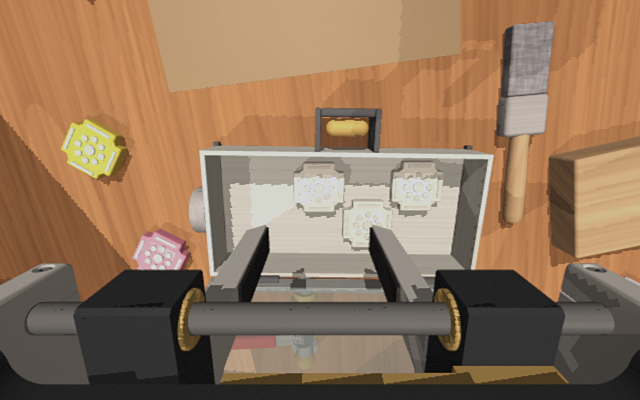

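Three casts lie flat at (319,187), (417,187) and (367,222). Now the last.

Request:
{"fn": "move_arm", "kwargs": {"rows": "13 -46 -2 0 0 -0.021; 14 -45 -2 0 0 -0.021; 15 -45 -2 0 0 -0.021; 16 -43 -2 0 0 -0.021; 0 0 0 0 0 0", "grip": 0.5}}

```text
time_s: 27.38
ee_pos: [0.6181, -0.0462, 0.2454]
eef_rot: [-3.14, 0.013, -0.04]
force: [-0.8, -0.6, -0.3]
grip_width: 0.0706
```

Run:
```python
from h import *
c=shot("wrist");casts(c)
plan([(.621,.046,.15,-.04)])
```

```text
cast px [446.  86.] rect [738.9  50.2 144.4  29.9] yaw -0.003
cast px [324.  97.] rect [623.5  45.   52.2  53.4] yaw -0.041
cast px [443. 242.] rect [ 748.2 -110.6    6.6   43. ] yaw 0.033
t 27.43 pos [ 0.6176 -0.0476  0.2452] rpy [-3.14   0.013 -0.042] F [-0.7 -0.5 -0.5] g 0.0705
0 -31 32 0 0.004 0; 0 -31 32 0 0.004 0; 0 -31 32 0 0.004 0; |
```

Request:
{"fn": "move_arm", "kwargs": {"rows": "0 -31 32 0 0.004 0; 1 -31 32 0 0.004 0; 1 -30 28 0 0.004 0; 0 0 0 0 0 0"}}

```text
time_s: 27.92
ee_pos: [0.6207, 0.0416, 0.1464]
eef_rot: [-3.142, 0.007, -0.048]
force: [0.3, -0.3, -0.2]
grip_width: 0.0706
```

Run:
```python
from h import *
plan([(.623,.0455,.104,-.041)])
```

```text
t 27.93 pos [0.6207 0.0416 0.1464] rpy [-3.142  0.007 -0.048] F [ 0.3 -0.3 -0.2] g 0.0706
2 -4 42 0 0.007 -0.007; |
```

Request:
{"fn": "move_arm", "kwargs": {"rows": "1 -3 21 0 0.004 -0.005; 1 -2 20 0 0.003 -0.004; 0 0 1 0 0 0"}}

```text
time_s: 28.3
ee_pos: [0.623, 0.0423, 0.1041]
eef_rot: [3.141, -0.001, -0.042]
force: [0.3, 0.3, 0.4]
grip_width: 0.0707
```

Request:
{"fn": "move_arm", "kwargs": {"rows": "0 -3 2 0 0 0; 0 -1 1 0 0 0; 0 0 0 0 0 0; 0 0 0 0 0 0; 0 0 0 0 0 0; 0 0 0 0 0 0", "grip": -1}}

```text
time_s: 29.05
ee_pos: [0.6241, 0.0456, 0.1034]
eef_rot: [3.141, -0.004, -0.043]
force: [-0.6, -0.6, -0.2]
grip_width: 0.0539
```

Run:
```python
from h import *
a=dpt(-.080,-.020); o=sensors.get_obs()["ee_pos"]
plan([(o[0],o[1],.20,-.05),(.53,-.13,.23,-.1),(a[0],a[1],.18,-.13)])
```

```text
t 29.05 pos [0.6241 0.0456 0.1034] rpy [ 3.141 -0.004 -0.043] F [-0.6 -0.6 -0.2] g 0.0539
0 0 -48 0 0 0.003; 0 0 -48 0 0 0.003; |; -21 45 -7 0 0 0.013; -21 45 -7 0 0 0.012; -20 46 -7 0 0 0.012; -20 46 -7 0 0 0.012; |; -10 44 17 0 0 0.01; -10 44 17 0 0 0.01; -9 45 17 0 0 0.01; |
```

Request:
{"fn": "move_arm", "kwargs": {"rows": "0 0 -48 0 0 0.003; 0 0 -48 0 0 0.003; -21 45 -7 0 0 0.013; -21 45 -7 0 0 0.012; -20 46 -7 0 0 0.012; -20 46 -7 0 0 0.012; -10 44 17 0 0 0.01; -10 44 17 0 0 0.01; -9 43 15 0 0 0.01; 0 0 0 0 0 0"}}

```text
time_s: 30.3
ee_pos: [0.4819, -0.2662, 0.182]
eef_rot: [3.14, -0.007, -0.129]
force: [0.0, -0.3, 0.2]
grip_width: 0.0536
```

Run:
```python
from h import *
a=dpt(-.080,-.020)
plan([(a[0],a[1],.107,-.13)])
```

```text
t 30.3 pos [ 0.4819 -0.2662  0.182 ] rpy [ 3.14  -0.007 -0.129] F [ 0.  -0.3  0.2] g 0.0536
1 -4 38 0 -0.004 0; 2 -4 38 0 -0.004 0; |
```

Request:
{"fn": "move_arm", "kwargs": {"rows": "1 -4 36 0 -0.004 0; 2 -3 35 0 -0.004 0; 0 0 1 0 0 0; 0 0 1 0 0 0"}}

```text
time_s: 30.8
ee_pos: [0.4879, -0.2588, 0.1103]
eef_rot: [3.138, -0.003, -0.128]
force: [0.3, 0.0, 0.6]
grip_width: 0.0538
```

Request:
{"fn": "move_arm", "kwargs": {"rows": "-1 0 3 0 0 0; -1 0 2 0 0 0; 0 0 1 0 0 0"}}

```text
time_s: 31.18
ee_pos: [0.4867, -0.2588, 0.1068]
eef_rot: [3.137, -0.007, -0.128]
force: [0.3, -0.2, -0.7]
grip_width: 0.0538
```

Request:
{"fn": "move_arm", "kwargs": {"rows": "0 0 2 0 0 0; 0 0 1 0 0 0"}}

```text
time_s: 31.42
ee_pos: [0.4868, -0.259, 0.106]
eef_rot: [3.136, -0.007, -0.128]
force: [-5.0, 4.4, 10.4]
grip_width: 0.0539
```

Request:
{"fn": "move_arm", "kwargs": {"rows": "0 0 0 0 0 0; 0 0 0 0 0 0; 0 0 0 0 0 0; 0 0 -40 0 0 0; 0 0 -50 0 0 0; 0 0 -50 0 0 0; 0 0 -50 0 0 0; 0 0 -50 0 0 0; 0 0 0 0 0 0", "grip": 0.34}}

```text
time_s: 32.55
ee_pos: [0.4849, -0.2576, 0.353]
eef_rot: [3.137, -0.006, -0.129]
force: [0.4, -0.2, -0.6]
grip_width: 0.0634
```

Run:
```python
from h import *
a=dpt(0,-.155)
plan([(a[0],a[1],.36,-.13),(a[0],a[1],.262,-.13)])
shot("wrist","pics/w11.png");casts(shot("top"));shot("top","pics/t11.png")
```

```text
t 32.55 pos [ 0.4849 -0.2576  0.353 ] rpy [ 3.137 -0.006 -0.129] F [ 0.4 -0.2 -0.6] g 0.0634
27 46 -2 0 0 0; 27 46 -2 0 0 0; 27 46 -2 0 0 0; |; 0 0 49 0 0 0; 0 0 49 0 0 0; |
cast px [297. 131.] rect [739.3  51.7  22.5 136.2] yaw 0.006
```

View pics/w11.png

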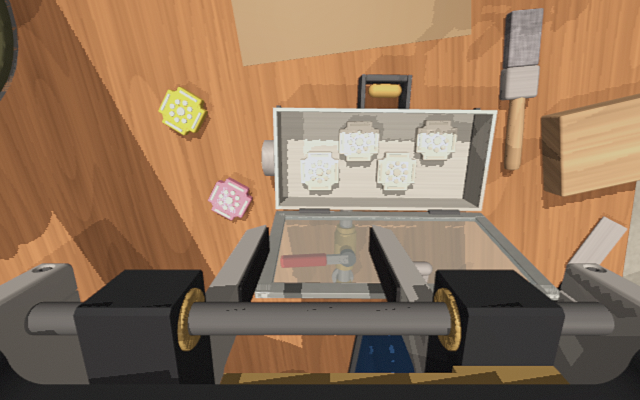

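Request:
{"fn": "move_arm", "kwargs": {"rows": "27 46 -2 0 0 0; 27 46 -2 0 0 0; 26 46 -2 0 0 0; 0 0 0 0 0 0; 0 0 48 0 0 0; 0 0 46 0 0 0; 0 0 0 0 0 0", "grip": -1}}

```text
time_s: 33.58
ee_pos: [0.5454, -0.4056, 0.244]
eef_rot: [-3.133, 0.017, -0.127]
force: [-0.6, 0.8, 0.9]
grip_width: 0.0005
```

Run:
```python
from h import *
plan([]); print(dloc(sensors.get_obs()["ee_pos"]))
a=dpt(0,-.03)
plan([(a[0],a[1],.262,-.13,20)])
```

```text
t 33.58 pos [ 0.5454 -0.4056  0.244 ] rpy [-3.133  0.017 -0.127] F [-0.6  0.8  0.9] g 0.0005

[  -2.3 -157.3]
t 33.58 pos [ 0.5454 -0.4056  0.244 ] rpy [-3.133  0.017 -0.127] F [-0.6  0.8  0.9] g 0.0005
0 -18 -2 0 0.002 0; 0 -18 -2 0 0.002 0; 0 -18 -2 0 0.002 0; 0 -18 -2 0 0.002 0; 0 -18 -3 0 0.002 0; 0 -18 -3 0 0.002 0; 0 -18 -3 0 0.002 0; |
```

Request:
{"fn": "move_arm", "kwargs": {"rows": "0 -18 -2 0 0.002 0; 0 -14 -2 0 0.002 0; 0 -12 -2 0 0.002 0; 0 -12 -2 0 0.002 0; 0 -12 -2 0 0.002 0; 0 -12 -2 0 0.002 0; 0 -12 -2 0 0 0; 0 -12 -2 0 0 0"}}

```text
time_s: 34.58
ee_pos: [0.5603, -0.2951, 0.2683]
eef_rot: [-3.137, -0.002, -0.126]
force: [0.1, -0.6, 0.3]
grip_width: 0.0006
```

Run:
```python
from h import *
plan([]); print(dloc(sensors.get_obs()["ee_pos"]));shot("side","pics/s12.png")
```

```text
t 34.58 pos [ 0.5603 -0.2951  0.2683] rpy [-3.137e+00 -2.000e-03 -1.260e-01] F [ 0.1 -0.6  0.3] g 0.0006

[ -1.7 -45.7]
```

View pics/s12.png

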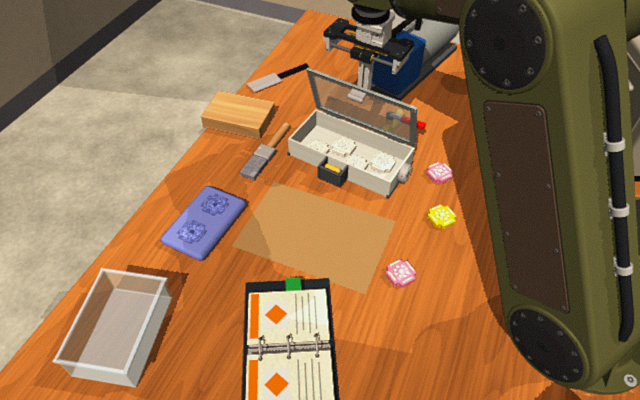

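Request:
{"fn": "move_arm", "kwargs": {"rows": "0 0 0 0 0 0; 0 0 0 0 0 0; 0 0 0 0 0 0; 0 0 0 0 0 0; 0 0 0 0 0 0; 0 0 0 0 0 0"}}

```text
time_s: 35.38
ee_pos: [0.5606, -0.2944, 0.2683]
eef_rot: [-3.136, -0.002, -0.126]
force: [-0.4, -0.5, 0.5]
grip_width: 0.0001
```

Run:
```python
from h import *
plan([]); print(dloc(sensors.get_obs()["ee_pos"]));shot("side","pics/s13.png")
a=dpt(0,.074); plan([(a[0],a[1],.25,-.13)])
```

```text
t 35.38 pos [ 0.5606 -0.2944  0.2683] rpy [-3.136e+00 -2.000e-03 -1.260e-01] F [-0.4 -0.5  0.5] g 0.0001

[ -1.6 -44.9]
t 35.42 pos [ 0.5606 -0.2943  0.2683] rpy [-3.136e+00 -2.000e-03 -1.260e-01] F [-0.  -0.1 -0.1] g 0.0005
1 -40 6 0 0 0; 1 -40 6 0 0 0; 1 -40 6 0 0 0; |
```

View pics/s13.png

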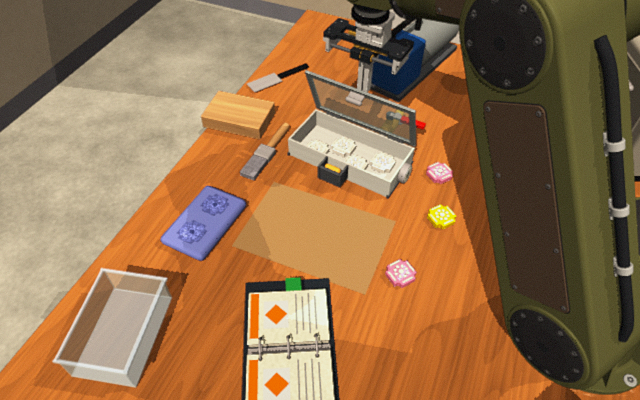

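Request:
{"fn": "move_arm", "kwargs": {"rows": "0 -12 1 0 0 0; 0 -12 2 0 0 0; 0 -12 2 0 0 0; 0 -12 2 0 0 0; 0 0 0 0 0 0; 0 0 0 0 0 0; 0 0 0 0 0 0; 0 0 0 0 0 0"}}

```text
time_s: 36.42
ee_pos: [0.5671, -0.2429, 0.2612]
eef_rot: [-3.136, -0.002, -0.125]
force: [0.0, 0.1, -0.0]
grip_width: 0.0005
```

Run:
```python
from h import *
plan([]); print(dloc(sensors.get_obs()["ee_pos"]));shot("side","pics/s14.png")
```

```text
t 36.42 pos [ 0.5671 -0.2429  0.2612] rpy [-3.136e+00 -2.000e-03 -1.250e-01] F [ 0.   0.1 -0. ] g 0.0005

[-1.8  6.9]
```

View pics/s14.png

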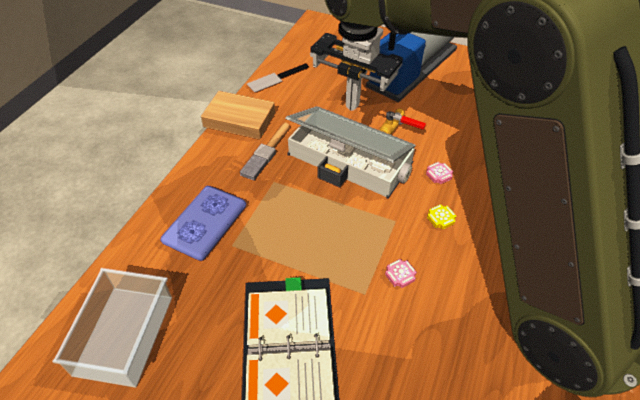

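Sinking. I move above the free edge while it settles.

Request:
{"fn": "move_arm", "kwargs": {"rows": "0 -35 0 0 0 0; 0 -30 0 0 0 0; 2 0 0 0 0 0; 0 0 0 0 0 0; 0 0 0 0 0 0; 0 0 0 0 0 0; 0 0 0 0 0 0; 0 0 0 0 0 0; 0 0 0 0 0 0; 0 0 0 0 0 0"}}

```text
time_s: 37.72
ee_pos: [0.5769, -0.1809, 0.2614]
eef_rot: [-3.136, -0.002, -0.13]
force: [0.6, 0.2, -0.1]
grip_width: 0.0004
```

Run:
```python
from h import *
plan([]); print(dloc(sensors.get_obs()["ee_pos"]));shot("side","pics/s15.png")
```

```text
t 37.73 pos [ 0.5769 -0.1809  0.2614] rpy [-3.136e+00 -2.000e-03 -1.300e-01] F [ 0.6  0.2 -0.1] g 0.0004

[-0.2 69.6]
```

View pics/s15.png

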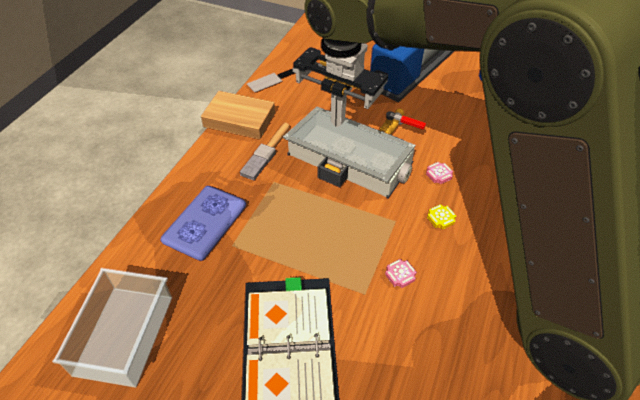

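Request:
{"fn": "move_arm", "kwargs": {"rows": "0 -3 35 0 0 0; 0 -1 35 0 0 0; 0 0 8 0 0 0; 0 0 0 0 0 0"}}

```text
time_s: 38.28
ee_pos: [0.5783, -0.1767, 0.1832]
eef_rot: [-3.137, -0.005, -0.13]
force: [0.0, -0.6, 0.6]
grip_width: 0.0004
```

Request:
{"fn": "move_arm", "kwargs": {"rows": "0 0 7 0 0 0; 0 0 5 0 0 0; 0 0 4 0 0 0"}}

```text
time_s: 38.65
ee_pos: [0.5793, -0.1769, 0.1694]
eef_rot: [-3.138, -0.009, -0.13]
force: [-2.0, 2.4, 5.3]
grip_width: 0.0005
```

Request:
{"fn": "move_arm", "kwargs": {"rows": "0 0 5 0 0 0; 0 0 5 0 0 0"}}

```text
time_s: 38.9
ee_pos: [0.5796, -0.1768, 0.1594]
eef_rot: [-3.138, -0.01, -0.13]
force: [0.4, -0.5, 1.2]
grip_width: 0.0002
```

Request:
{"fn": "move_arm", "kwargs": {"rows": "0 0 4 0 0 0; 0 0 3 0 0 0"}}

```text
time_s: 39.15
ee_pos: [0.5799, -0.1769, 0.1557]
eef_rot: [-3.138, -0.011, -0.129]
force: [-22.9, 8.8, 51.5]
grip_width: 0.0001
```

Request:
{"fn": "move_arm", "kwargs": {"rows": "0 0 -10 0 0 0; 0 0 -40 0 0 0; 0 0 -50 0 0 0; 0 30 -50 0 0 0; 0 50 -30 0 0 0; 0 55 0 0 0 0; 0 55 0 0 0 0; 0 40 0 0 0 0; 0 0 0 0 0 0"}}

```text
time_s: 40.28
ee_pos: [0.5467, -0.4126, 0.3397]
eef_rot: [-3.141, -0.01, -0.128]
force: [-0.4, -0.4, -0.4]
grip_width: 0.0006
```

Run:
```python
from h import *
np.set_printoptions(precision=4,suppress=True)
plan([]); print(dloc(sensors.get_obs()["ee_pos"]));s=shot("side","pics/s16.png");c=shot("wrist","pics/w16.png")
for n in (s,c):
  P=n["P"]; ex=np.array([np.cos(D_yaw),np.sin(D_yaw)]);ey=np.array([-ex[1],ex[0]])
  d=P[...,:2]-D_C; x=d@ex;y=d@ey
  for y0 in (-.05,-.02,.02,.05,.07,.08):
    m=(abs(x)<.12)&(abs(y-y0)<.004)&(P[...,2]>.03)&(n["z_map"]>0)
    if m.sum(): print(y0,m.sum(),np.percentile(P[...,2][m],[10,50,90]))
```

```text
t 40.27 pos [ 0.5467 -0.4126  0.3397] rpy [-3.141 -0.01  -0.128] F [-0.4 -0.4 -0.4] g 0.0006

[   0. -164.]
-0.05 257 [0.0561 0.0585 0.0609]
-0.02 226 [0.0559 0.0582 0.0601]
0.02 246 [0.0559 0.0582 0.0604]
0.05 252 [0.0559 0.058  0.0603]
0.07 256 [0.056  0.0585 0.0606]
0.08 379 [0.0479 0.0586 0.0609]
-0.05 1576 [0.0571 0.0581 0.0592]
-0.02 1714 [0.057  0.0581 0.0591]
0.02 1913 [0.0569 0.058  0.059 ]
```

View pics/w16.png

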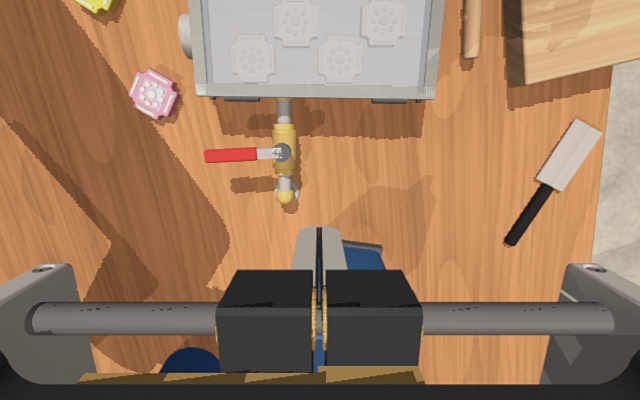

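View pics/s16.png

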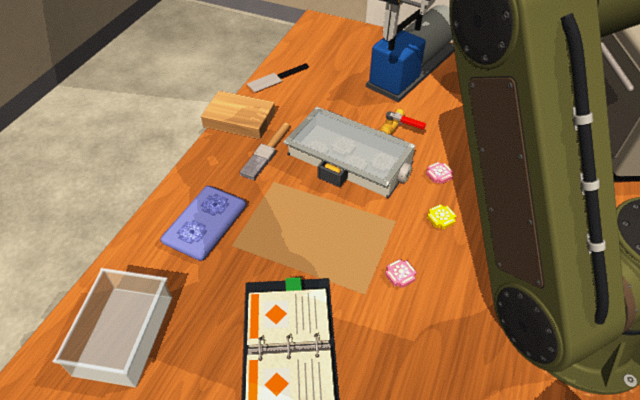

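```bash
cat >> h.py <<'E'
def vpt(deg,off=.019,r=.07,z=.147):
    f=np.radians(deg);v=np.array([-.040-r*np.cos(f)-off*np.sin(f),-.129-r*np.sin(f)+off*np.cos(f)])
    p=dpt(*v);return (p[0],p[1],z,D_yaw)
E
python3 - <<'E'
from h import *
c=shot("wrist")
print("axis",dloc(ray(c,(282,152),.07)),"tip",dloc(ray(c,(206,155),.068)))
a=vpt(0,.034)
plan([(a[0],a[1],.26,D_yaw),a]+[vpt(d) for d in (10,27,44,61,78,86)])
E
```

```text
axis [ -39.5 -127.6] tip [-127.8 -131.7]
t 40.42 pos [ 0.548  -0.4093  0.3406] rpy [-3.141 -0.011 -0.125] F [0.1 0.8 0.1] g 0.0006
-37 -22 26 0 -0.004 0; -37 -22 27 0 -0.004 0; -37 -22 27 0 -0.004 0; |; 0 0 38 0 0 0; 0 0 38 0 0 0; 0 0 38 0 0 0; |; -2 27 0 0 0 0; |; 1 21 0 0 0 0; |; 7 20 0 0 0 0; |; 13 17 0 0 0 0; |; 17 13 0 0 0 0; |; 9 4 0 0 0 0; |
```

Request:
{"fn": "move_arm", "kwargs": {"rows": "-37 -22 26 0 -0.004 0; -37 -22 27 0 -0.004 0; -37 -22 27 0 -0.004 0; 0 0 0 0 0 0"}}

```text
time_s: 40.92
ee_pos: [0.4448, -0.3224, 0.2573]
eef_rot: [-3.141, 0.0, -0.118]
force: [0.3, -0.3, 0.6]
grip_width: 0.0004
```

Run:
```python
from h import *
a=vpt(0,.034)
plan([a])
```

```text
t 40.92 pos [ 0.4448 -0.3224  0.2573] rpy [-3.141  0.    -0.118] F [ 0.3 -0.3  0.6] g 0.0004
1 2 37 0 0 0.004; 1 2 37 0 0 0.004; 1 2 37 0 0 0.004; |
```

Request:
{"fn": "move_arm", "kwargs": {"rows": "1 2 37 0 0 0.004; 1 2 37 0 0 0.004; 1 1 34 0 0 0.004; 0 0 0 0 0 0"}}

```text
time_s: 41.42
ee_pos: [0.4525, -0.327, 0.152]
eef_rot: [3.136, -0.01, -0.125]
force: [-0.7, -0.4, 0.1]
grip_width: 0.0
```

Run:
```python
from h import *
plan([vpt(d) for d in (10,27,44,61,78,86)])
shot("wrist","pics/w17.png"); print(dloc(sensors.get_obs()["ee_pos"]))
```

```text
t 41.42 pos [ 0.4525 -0.327   0.152 ] rpy [ 3.136 -0.01  -0.125] F [-0.7 -0.4  0.1] g 0.0
-8 31 5 0.005 -0.01 0.005; |; 1 21 0 0 0 0; |; 7 20 0 0 0 0; |; 13 17 0 0 0 0; |; 17 13 0 0 0 0; |; 9 4 0 0 0 0; |
[-104.   -91.7]
```

View pics/w17.png

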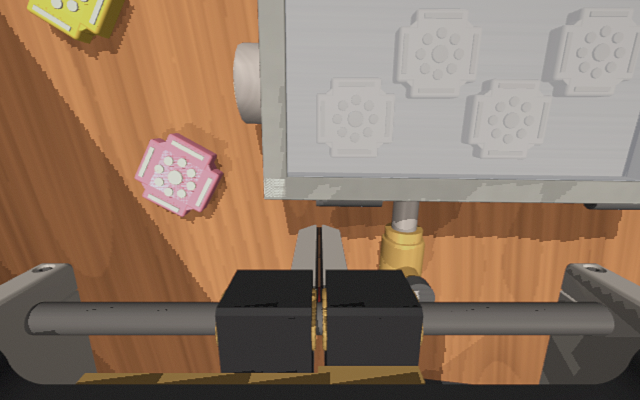

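Request:
{"fn": "move_arm", "kwargs": {"rows": "-6 16 5 0.005 -0.01 0.005; -2 16 0 0 0 0; 1 21 0 0 0 0; 7 20 0 0 0 0; 13 17 0 0 0 0"}}

```text
time_s: 42.1
ee_pos: [0.4541, -0.4242, 0.1546]
eef_rot: [3.139, -0.006, -0.13]
force: [-1.1, 3.2, -0.7]
grip_width: 0.0004
```

Run:
```python
from h import *
plan([vpt(d) for d in (70,78,86,92)])
print(dloc(sensors.get_obs()["ee_pos"]))
```

```text
t 42.1 pos [ 0.4541 -0.4242  0.1546] rpy [ 3.139 -0.006 -0.13 ] F [-1.1  3.2 -0.7] g 0.0004
9 1 8 0.002 -0.006 0; |; 9 5 0 0 0 0; |; 9 4 0 0 0 0; |; 7 2 0 0 0 0; |
[ -90.4 -187.5]
```

Request:
{"fn": "move_arm", "kwargs": {"rows": "9 1 5 0 -0.006 0; 9 4 5 0 0 0; 9 4 1 0 0 0; 5 1 1 0 0 0"}}

```text
time_s: 42.6
ee_pos: [0.4824, -0.4403, 0.1433]
eef_rot: [3.141, 0.01, -0.131]
force: [-56.5, 22.5, 38.2]
grip_width: 0.0001
```

Run:
```python
from h import *
plan([vpt(d) for d in (86,90)]); shot("side","pics/s18.png")
print(dloc(sensors.get_obs()["ee_pos"]))
```

```text
t 42.6 pos [ 0.4824 -0.4403  0.1433] rpy [ 3.141  0.01  -0.131] F [-56.5  22.5  38.2] g 0.0001
-4 -2 -4 0 0.01 0; |; 5 1 0 0 0 0; |
[ -60.4 -199.8]
```

View pics/s18.png

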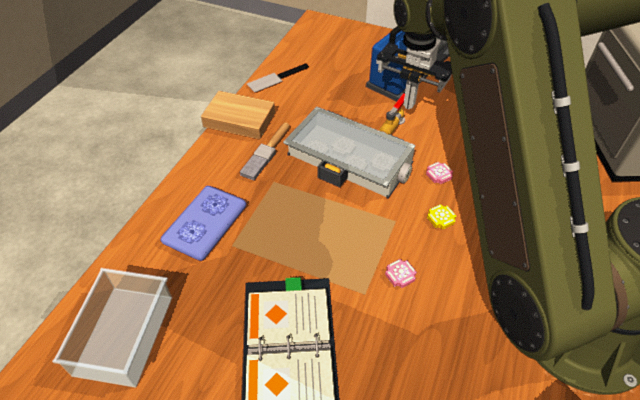

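Request:
{"fn": "move_arm", "kwargs": {"rows": "-10 0 0 0 0 0; -20 0 -5 0 0 0; 0 0 -40 0 0 0; 0 0 -50 0 0 0; 0 0 -50 0 0 0; 0 0 -45 0 0 0; 0 0 0 0 0 0"}}

```text
time_s: 43.52
ee_pos: [0.4553, -0.436, 0.3402]
eef_rot: [3.14, 0.008, -0.129]
force: [0.6, 0.7, 0.4]
grip_width: 0.0007
```

Run:
```python
from h import *
shot("top","pics/t19.png"); shot("wrist","pics/w19.png"); shot("side","pics/s19.png")
print(dloc(sensors.get_obs()["ee_pos"]))
plan([])
```

```text
[ -88.3 -198.7]
t 43.67 pos [ 0.4547 -0.4356  0.335 ] rpy [-3.138  0.015 -0.129] F [ 0.3  0.6 -0.4] g 0.0001
```

View pics/w19.png

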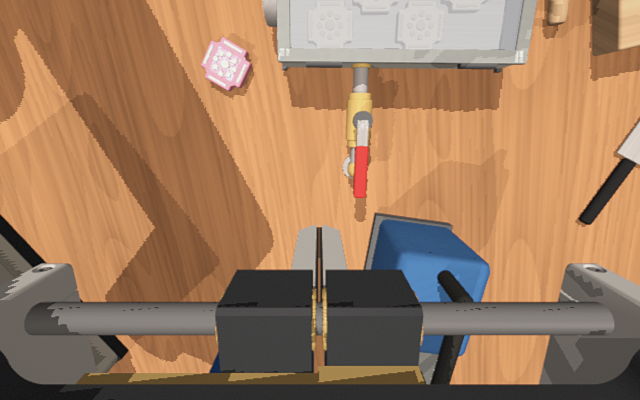

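View pics/t19.png

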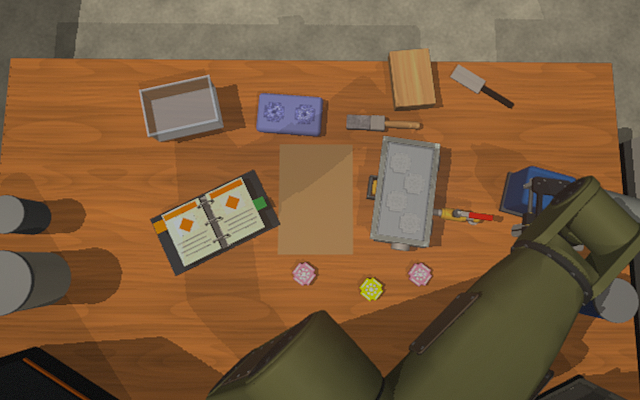

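Run:
```python
from h import *
c=shot("wrist");H,S,V=[c["hsv"][...,i].astype(int) for i in range(3)]
m=((H<6)|(H>174))&(S>170)&(V>90)
for st,ce,l in sorted(blobs(m,100),key=lambda b:-b[0][4])[:2]:
    print(st); W=np.array([dloc(ray(c,q,.0685)) for q in np.argwhere(l)[:,::-1]])
    vx,vy,x,y=cv2.fitLine(W.astype(np.float32),cv2.DIST_L2,0,.01,.01).ravel(); print(vx,vy,x,y,np.degrees(np.arctan2(vy,vx)))
a=leafpt(0,-.012)
plan([(.40,-.25,.34,.1),(.45,0,.33,.4),(a[0],a[1],.19,B_yaw)],step=58)
```

```text
[355 148  15  51 644]
0.020987237 0.99977976 -42.772827 -187.80684 88.797424
t 43.73 pos [ 0.4546 -0.4356  0.3346] rpy [-3.137  0.015 -0.129] F [ 1.  -0.  -0.2] g 0.0004
-20 -44 -1 0 0.004 -0.057; -17 -45 -1 0 0.004 -0.057; -14 -46 -1 0 0.004 -0.057; -12 -47 -1 0 0.004 -0.057; |; 15 -49 2 0 0 -0.06; 18 -48 2 0 0 -0.06; 21 -47 2 0 0 -0.06; 23 -45 2 0 0 -0.06; 26 -44 2 0 0 -0.06; |; 34 -23 35 0 0 -0.018; 34 -22 35 0 0 -0.018; 34 -22 35 0 0 -0.018; 35 -21 35 0 0 -0.018; |
```

Request:
{"fn": "move_arm", "kwargs": {"rows": "-20 -44 -1 0 0.004 -0.057; -17 -45 -1 0 0.004 -0.057; -14 -46 -1 0 0.004 -0.057; -12 -47 -1 0 0.004 -0.057; 15 -49 2 0 0 -0.06; 18 -48 2 0 0 -0.06; 21 -47 2 0 0 -0.06; 23 -45 2 0 0 -0.06; 26 -44 2 0 0 -0.06; 0 0 0 0 0 0", "grip": -0.04, "newtons": 10}}

```text
time_s: 44.98
ee_pos: [0.4437, 0.0145, 0.3203]
eef_rot: [-3.121, 0.008, 0.415]
force: [0.5, 0.2, 0.3]
grip_width: 0.0453
```

Run:
```python
from h import *
a=leafpt(0,-.012)
plan([(a[0],a[1],.17,B_yaw)])
```

```text
t 44.98 pos [0.4437 0.0145 0.3203] rpy [-3.121  0.008  0.415] F [0.5 0.2 0.3] g 0.0453
34 -18 38 -0.005 0 -0.014; 34 -17 38 -0.005 0 -0.014; 35 -17 38 -0.005 0 -0.014; 35 -17 38 -0.005 0 -0.014; |
```

Request:
{"fn": "move_arm", "kwargs": {"rows": "34 -18 38 -0.005 0 -0.014; 34 -17 38 -0.005 0 -0.014; 35 -17 35 -0.005 0 -0.014; 34 -15 32 -0.005 0 -0.014; 0 0 0 0 0 0"}}

```text
time_s: 45.6
ee_pos: [0.5397, 0.1338, 0.1687]
eef_rot: [-3.141, 0.012, 0.468]
force: [-0.4, -0.3, -0.0]
grip_width: 0.0449
```

Run:
```python
from h import *
c=shot("wrist","pics/w20.png");H,S,V=[c["hsv"][...,i].astype(int) for i in range(3)]
m=(H>50)&(H<85)&(S>120)&(V>60)
for st,ce,l in blobs(m,80):
    W=np.array([ray(c,q,.026)[:2] for q in np.argwhere(l)[:,::-1]])*1000
    print(st,cv2.minAreaRect(W.astype(np.float32)))
a=leafpt(0,-.012); print(a)
plan([(a[0],a[1],.107,B_yaw)])
```

```text
[ 304  192   40   36 1015] ((538.1439208984375, 137.6910858154297), (29.7442569732666, 28.507041931152344), 26.118797302246094)
(np.float64(0.5382052672995561), np.float64(0.13642749425651868), np.float64(0.111), 0.471)
t 45.65 pos [0.5397 0.133  0.1703] rpy [-3.142  0.011  0.467] F [-0.3 -0.6 -0.9] g 0.0449
0 -2 32 0 0.005 -0.002; 0 -2 32 0 0.005 -0.002; |
```

View pics/w20.png

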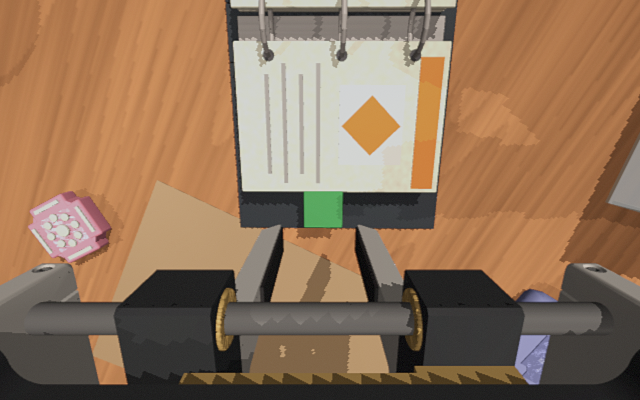

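Request:
{"fn": "move_arm", "kwargs": {"rows": "0 -2 31 0 0.005 -0.002; 0 -2 30 0 0.005 0; 0 0 0 0 0 0"}}

```text
time_s: 46.02
ee_pos: [0.5377, 0.1327, 0.1114]
eef_rot: [3.14, -0.003, 0.464]
force: [0.8, -0.5, -0.4]
grip_width: 0.045
```

Request:
{"fn": "move_arm", "kwargs": {"rows": "2 -4 5 0 0 0.003; 0 0 1 0 0 0"}}

```text
time_s: 46.28
ee_pos: [0.5386, 0.1364, 0.1084]
eef_rot: [3.139, -0.007, 0.46]
force: [-0.1, 0.6, 0.2]
grip_width: 0.0453
```

Request:
{"fn": "move_arm", "kwargs": {"rows": "0 0 1 0 0 0; 0 0 1 0 0 0; 0 0 1 0 0 0; 0 0 0 0 0 0", "grip": -1}}

```text
time_s: 46.78
ee_pos: [0.5391, 0.1364, 0.1077]
eef_rot: [3.138, -0.009, 0.46]
force: [-2.0, -0.7, 1.7]
grip_width: 0.0298
```

Run:
```python
from h import *
th=[np.pi*k/12 for k in range(1,13)]
plan([leafpt(t,-.012) for t in th])
```

```text
t 46.77 pos [0.5391 0.1364 0.1077] rpy [ 3.138 -0.009  0.46 ] F [-2.  -0.7  1.7] g 0.0298
-1 -5 -37 0.003 -0.009 -0.011; |; 0 -14 -32 0 0 0; |; 0 -21 -27 0 0 0; |; 0 -28 -21 0 0 0; |; 0 -32 -13 0 0 0; |; 0 -34 -4 0 0 0; |; 0 -34 5 0 0 0; |; 0 -32 14 0 0 0; |; 0 -27 21 0 0 0; |; 0 -21 28 0 0 0; |; 0 -13 32 0 0 0; |; 0 -4 34 0 0 0; |
```

Request:
{"fn": "move_arm", "kwargs": {"rows": "-1 -4 -35 0 -0.006 -0.006; 0 -14 -32 0 0 0; 0 -21 -27 0 0 0; 0 -28 -21 0 0 0; 0 -32 -13 0 0 0"}}

```text
time_s: 47.4
ee_pos: [0.4938, 0.226, 0.2395]
eef_rot: [3.137, -0.009, 0.463]
force: [6.0, 4.0, -7.4]
grip_width: 0.0297
```

Run:
```python
from h import *
plan([leafpt(np.pi*k/12,-.012) for k in range(6,13)])
```

```text
t 47.4 pos [0.4938 0.226  0.2395] rpy [ 3.137 -0.009  0.463] F [ 6.   4.  -7.4] g 0.0297
-1 -34 -2 0.004 -0.009 -0.008; |; 0 -34 5 0 0 0; |; 0 -32 14 0 0 0; |; 0 -27 21 0 0 0; |; 0 -21 28 0 0 0; |; 0 -13 32 0 0 0; |; 0 -4 34 0 0 0; |
```

Request:
{"fn": "move_arm", "kwargs": {"rows": "-1 -34 -1 0 -0.008 -0.006; 0 -34 5 0 0 0; 0 -32 14 0 0 0; 0 -27 21 0 0 0"}}

```text
time_s: 47.9
ee_pos: [0.4352, 0.3429, 0.203]
eef_rot: [3.136, -0.01, 0.47]
force: [6.5, -3.6, -5.9]
grip_width: 0.0297
```

Run:
```python
from h import *
plan([leafpt(np.pi*k/12,-.012) for k in range(10,13)])
```

```text
t 47.9 pos [0.4352 0.3429 0.203 ] rpy [ 3.136 -0.01   0.47 ] F [ 6.5 -3.6 -5.9] g 0.0297
-2 -17 30 0.005 -0.01 0; |; 0 -13 32 0 0 0; |; 0 -4 34 0 0 0; |
```

Request:
{"fn": "move_arm", "kwargs": {"rows": "-1 -16 30 0 -0.008 0; 0 -13 32 0 0 0; 0 -4 27 0 0 0"}}

```text
time_s: 48.28
ee_pos: [0.4194, 0.3753, 0.1129]
eef_rot: [3.138, -0.008, 0.472]
force: [2.4, -4.5, -0.1]
grip_width: 0.0295
```

Request:
{"fn": "move_arm", "kwargs": {"rows": "0 0 1 0 0 0; 0 0 0 0 0 0; 0 0 0 0 0 0; 0 0 -20 0 0 0; 0 10 -50 0 0 0; 0 40 -50 0 0 0; 0 55 -20 0 0 0; 0 55 0 0 0 0; 0 55 0 0 0 0; 0 55 0 0 0 0; 0 0 0 0 0 0", "grip": 0.1}}

```text
time_s: 49.65
ee_pos: [0.5443, 0.1271, 0.2641]
eef_rot: [3.135, -0.017, 0.472]
force: [-0.4, 0.1, 0.6]
grip_width: 0.0518
```

Run:
```python
from h import *
plan([(.35,-.15,.34,0)])
shot("side","pics/s21.png"); shot("top","pics/t21.png");c=shot("wrist","pics/w21.png")
```

```text
t 49.65 pos [0.5443 0.1271 0.2641] rpy [ 3.135 -0.017  0.472] F [-0.4  0.1  0.6] g 0.0518
-43 23 -11 0 -0.003 0.067; -41 26 -11 0 -0.003 0.067; -39 28 -11 0 -0.003 0.067; -37 31 -11 0 -0.003 0.067; -35 33 -11 0 -0.003 0.067; -33 36 -11 0 -0.003 0.067; -30 38 -11 0 -0.003 0.067; |
```

View pics/s21.png

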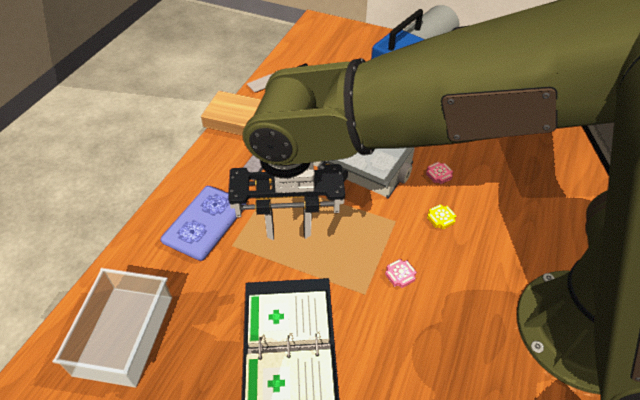

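View pics/w21.png

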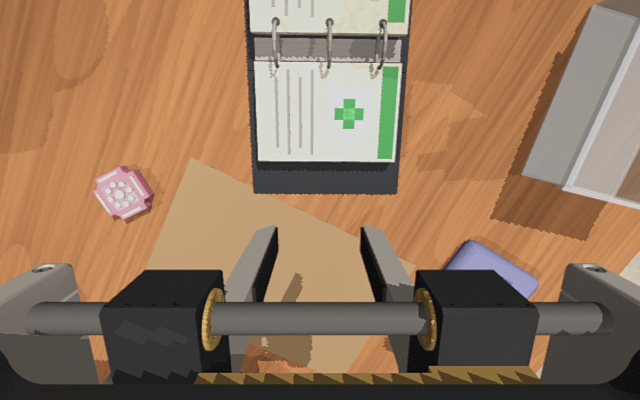

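Request:
{"fn": "move_arm", "kwargs": {"rows": "-43 23 -11 0 0 0.067; -41 26 -11 0 0 0.067; -39 28 -11 0 0 0.067; -37 31 -11 0 0 0.067; -35 33 -11 0 0 0.067; -33 36 -11 0 0 0.067; 0 0 0 0 0 0"}}

```text
time_s: 50.68
ee_pos: [0.3708, -0.1072, 0.3292]
eef_rot: [-3.141, -0.02, 0.076]
force: [-0.1, 0.0, -0.5]
grip_width: 0.0517
```

Run:
```python
from h import *
t=shot("top","pics/t22.png");s=shot("side","pics/s22.png"); plan([])
ex=np.array([np.cos(B_yaw),np.sin(B_yaw)]);ey=np.array([-ex[1],ex[0]])
for n,c in (("top",t),("side",s)):
    d=c["P"][...,:2]-B_O;x=d@ex;y=d@ey;Z=c["P"][...,2]
    for y0 in (-.09,-.04,.04,.08,.105):
        m=(abs(x)<.06)&(abs(y-y0)<.006)&(c["z_map"]>0)
        if m.any(): print(n,y0,np.median(Z[m]).round(4))
    ld=c["P"][...,:2]-D_C;ex2=np.array([np.cos(D_yaw),np.sin(D_yaw)]);yy=ld@np.array([-ex2[1],ex2[0]]);xx=ld@ex2
    for y0 in (-.04,.06,.075):
        m=(abs(xx)<.1)&(abs(yy-y0)<.006)&(c["z_map"]>0)
        if m.any(): print(n,"lid",y0,np.median(Z[m]).round(4))
cv2.imwrite("pics/t22c.png",cv2.resize(t["color"][110:290,140:540],None,fx=2,fy=2,interpolation=cv2.INTER_CUBIC))
```

```text
t 50.77 pos [ 0.3719 -0.1058  0.3284] rpy [-3.141 -0.019  0.079] F [-0.3  0.7  0.3] g 0.0521

top -0.09 0.0232
top -0.04 0.0231
top 0.04 0.0317
top 0.08 0.0312
top 0.105 0.0315
top lid -0.04 0.0593
top lid 0.06 0.0594
top lid 0.075 0.0606
side -0.09 0.0216
side -0.04 0.0216
side 0.04 0.0295
side 0.08 0.0296
side lid -0.04 0.0582
side lid 0.06 0.0272
side lid 0.075 0.0573
```

View pics/t22c.png

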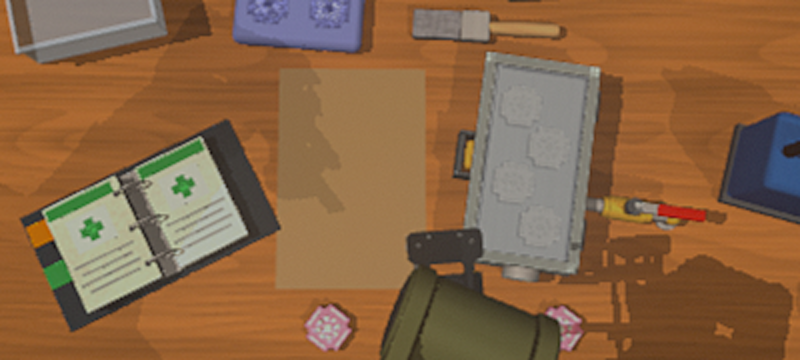

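```bash
python3 -c "
from station import ctrl
print(ctrl.hand_in())"
```

```text
the job is handed in; nothing more can be done
None
```

I finished the job in the order asked and handed it in at about 51 s on the robot's clock:
1. I turned the orange-tabbed leaf fully over to the left.
2. I laid all four casts in the drying box, flat and ornament up.
3. I pressed the lid shut past the catch.
4. I swung the valve handle to its stop.
5. I turned the green-tabbed leaf fully over to the left.

**Binder:** both tabs are on the left. The left page is level at about 30 mm across its width, and the green sheets show on both sides.

**Box and casts:** all four casts show through the lid, apart from each other. The lid reads a level 58 mm (side and wrist cameras; 59–60 mm from above), so it is shut. One side-camera reading near the front edge came out at 27 mm, which I took to be the bench or wall seen past the edge and did not check further.

**Valve:** the handle lies along the pipe. The picture gave about 88.8°, probably a little low because the camera sees the side of the bar. The fingers had already pressed it against the stop.

**Bystanders:** the mould, brush and the pink and yellow look-alikes are where they were, as far as the last picture shows (the arm partly covered one pink one).

**What went less smoothly:**
- My first try at the orange tab closed above it, so I reopened and went lower.
- The fingers pressed harder than needed at the lid (about 52 N vertical) and at the valve stop (about 72 N in all). Both were under the 120 N wrist limit.
- The valve swing brought the gripper's body close to the vacuum pump. I saw no sign that it touched.

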